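# Lock the carving holder's ring with the two-pin spanner

## Robot

A 6-joint arm with a two-finger parallel gripper is mounted at the origin on the work surface. World frame = base frame: x ahead of the robot, y to its left, z up, the work surface at z = 0. Lengths are in m, angles in rad, forces in N, time in s.
With the tool pointing down it reaches from about 0.375 to 0.925 m from the base axis. Payload 5.7 kg.
Tool frame: the origin (TCP) lies at the very end of the fingers, on their centre line; the grasp point (between the pads) lies 19 mm behind it (r.hold_point_z is the distance from the TCP to the grasp point, in m); y points along the fingers, x is the direction in which the jaws open and shut, and the axes are right-handed (so a half turn about y gives the same grasp; the last joint's range is limited). The gripper opens to 88 mm and grips with 3 to 60 N. Pads are 20 mm wide; open, the fingers measure 115 mm over their backs; the gripper's body (75 mm by 178 mm) begins 61 mm behind the grasp point.
Start: joints at [-0.115, 0.359, 1.51, -0, 1.272, -0.115], TCP at [0.6, -0, 0.223] pointing down, gripper open.
Joint ranges: [-2.97, 2.97], [-1.01, 2.36], [0.21, 2.38], [-0.96, 4.11], [0.2, 2.71], [-2.98, 2.98]. Speed limits (rad/s): [2.39, 2.39, 3.14, 3.14, 3.14, 3.14].

## Interface

Orientations are given as a rotation vector (axis times angle).
In Python, from rig import r gives the robot as it stands.
- The arm moves only by the shell command python3 -m inch 'ROWS'. ROWS is JSON, a list of rows, each a list of 5 numbers: the shift along the tool's x, y, z in m, then the turn about the tool's y in degrees, then the finger opening in m, from 0 to 0.0878. In form: [[tx, ty, tz, twist, hand], ...]. A call has 1 to 10 rows; each row shifts and turns the commanded pose from where the row before left it, along the tool's axes as they then stand; what a row does not reach is not made up. A row lasts 1/8 s, in which the tool goes at most 62.5 mm and 10.7 degrees, less where a joint would pass 70% of its speed; a pose out of reach is approached as far as the arm can. A call with a gripper value outside its range is refused whole. The fingers move at their own pace and stop on an object; the grip force is fixed at half the most. Time passes only in rows, so rows that do not move let the fingers close. It gives the time, the measured TCP pose, the force and the opening at its end, in the units of the state.
- r.observe(): the state, without advancing time (a new reading comes with each control period).
- r.snapshot(name): name is "scene" or "side" or "wrist"; returns the picture (420x560x3 uint8, red, green, blue); there is no depth.
- r.camera_info(name): a dict with "fx", "fy", "cx", "cy" (pixels), "origin" and "orientation" of the camera in the world. Camera axes: x right, y up, looking along -z (the intrinsics and any distortion apply to the point x, -y, -z); pixel columns grow to the right and rows downward; lengths in m; the calibration is good to about 2 mm. A picture is of the moment at which its call begins: read the wrist's pose just before it. camera_info takes no time and is no camera call; for the wrist camera it gives the pose at the moment of the call.
- r.hand_in(): hands the job in, once; it reports no verdict.
Trained networks look in the newest picture that a camera, given by its name, has taken for a name from the list of things; names that differ only in an ending like _2 or _b are one class to them, and where a whole thing is asked for, a point or a joint stands for the part that bears it (a point fixed in the world has none). Each returns a list of dicts, best first, with "confidence" (0 to 1); they miss things now and then, are a little off and sometimes report something else, mostly with a low value. They report only what shows in the picture. A call takes as long as a camera call. They do not tell look-alikes from the thing itself.
- r.boxes_of(camera, label): "rect" ([left, top, right, bottom] in pixels, round what is visible of it).
- r.silhouettes(camera, label): "region" (420x560 bool, what is visible of it) and "rect" ([left, top, right, bottom] in pixels, round what is visible of it).
- r.spot_point(camera, label): "xy" ([column, row] in pixels: a listed point, or the origin of a listed thing).
The state is a dict: "t": time; "q": joint angles; "qvel": joint speeds; "joint_torque": joint torques, N m; "tool_pos": TCP position; "orientation": TCP orientation; "force": force on the tool from outside, world axes, zero at the start; "torque": the same for the moment, N m; "gripper_width": finger opening in m.
Only numpy, scipy, OpenCV 4.12 (cv2) and the standard library are available. Lean on these libraries where they do the work, as an engineer would, in place of code of your own. Each camera call takes 0.05 s, during which the arm holds its last target.

## Task

Take the two-pin spanner off its sloped rest, stand it upright somewhere (in the ring of the carving holder, or on the bench) and let go, then take hold of it afresh. With both its pins down in two opposite holes of the lock ring, turn the ring clockwise (seen from above) until its pointer tab is in line with the bar-shaped mark on the holder (not the round stud), without touching the ring with the fingers. Finally lift the spanner out, set it down gently on the cork pad, let go, and leave the file and the screwdriver where they lie.

Things in the scene. Friction and masses are not known exactly. Their poses are not given: they have to be found in the camera images.
- spanner_mid (a point): Two-pin spanner, 0.4 kg, a flat capital I, 124 mm long. Point: middle of its length and shank. Axes: z from pins to T-handle, y the line through both pins, x the 20 mm thickness. Along z from here: pin tips -62, head -50 to -32 (100 wide in y), shank -32 to +38 (22 in y, 20 in x), handle +38 to +62 mm. Same after a half turn about z. Starts leaning 45 degrees on the rest (see rest).
- spanner_foot (a point): Point half-way between the spanner's two pin tips, axes as spanner_mid. Steel pins 14 mm in diameter with 1 mm chamfers, at y = +42 and -42 mm, standing 12 mm out below the head. Set down nearly vertical, the spanner stands by itself on its two pins on the bench; with the pins in the ring it stands firmly.
- spanner_handle (a point): Centre of the spanner's wooden T-handle, axes as spanner_mid: 100 mm long in y, 20 mm thick in x, 24 mm high in z; 112 mm above the pin tips. Gripped across x from above when the spanner stands upright. On the rest it lies on wood and cannot be gripped across its thickness.
- ring_top (a point): Centre of the top of the holder's steel lock ring, 70 mm above the bench; z up, x towards the ring's pointer tab. Ring 116 mm outside, 57 mm inside, 14 mm thick; six round through holes, 19 mm wide, on a circle of 42 mm radius at 0, 60, 120, 180, 240, 300 degrees from the tab. Tab 9 mm wide, out to 71 mm. Pins fully in (12 mm): the head rests on the ring. A white blank in the middle is lower.
- lock_ring (a joint): Angle of the ring, rad, positive counter-clockwise from above: 0 when the tab is in line with the bar mark (locked). It starts between 1.0 and 1.4 and must be turned clockwise to 0. It stops at -0.4 and 1.7; there is no stop or click at 0. It turns with a steady friction of 0.25 N m and stays where it is left. The fixed grey body below is 196 mm across, 54 mm high.
- mark_bar (a point): Top of the locked mark: a fixed radial steel bar, 22 mm long, 9 mm wide, on the holder's body outside the ring, 84.5 mm from the ring's axis. (The other mark, a round stud of 12 mm, is the open mark.)
- rest: Fixed wooden sloped rest, base 160 x 124 mm, 145 mm high with the spanner on it. Origin at the base's underside below the spanner's middle, which lies 92 mm above. Its x axis points away from the robot, the way the spanner leans: pins low and towards the robot, handle high and away, the spanner's +x face on the wood. The shank is free on both sides and 18 mm below its underside.
- pad: Fixed square cork pad, 180 x 180 mm, 6 mm thick, on the bench; origin at the centre of its underside.
- file: Bystander, to be left alone: flat file with a round wooden handle, 165 mm long, lying along x. Origin on its underside.
- screwdriver: Bystander, to be left alone: screwdriver with a wooden handle, 170 mm long, lying along x. Origin on its underside.
Not all that is in view belongs to the job. Of the things shaped like the part that bears spanner_mid, the dark steel one is meant.

How it is judged:
On the way, in this order (a step that is already met when the one before it is completed fails the run):
1. the spanner stands upright (within 0.15 rad), at rest, let go, in the ring or elsewhere (angle between spanner_foot's own z axis and vertical below 0.15 rad and contact force between spanner and the fingers below 0.05 N and linear speed of spanner below 0.03 m/s), for 0.2 s.
2. the spanner is held in the fingers with both pins at least 8 mm deep in two opposite holes, the ring not yet turned (horizontal distance between spanner_foot and ring_top below 0.008 m and z of spanner_foot in the frame of ring_top below -0.008 m and angle between spanner_foot's own z axis and vertical below 0.12 rad and contact force between spanner and the fingers above 1 N and value of joint lock_ring above 0.85 rad), for 0.1 s.
3. the ring is at the bar mark (within 0.1 rad) with both pins still in the holes (horizontal distance between spanner_foot and ring_top below 0.008 m and z of spanner_foot in the frame of ring_top below -0.008 m and angle between spanner_foot's own z axis and vertical below 0.12 rad and value of joint lock_ring between -0.1 and 0.1 rad), for 0.2 s.
At the end, for the whole second after the job is handed in: The ring's tab is within 0.1 rad of the bar mark; the spanner rests on the cork pad, standing or lying, its middle within 100 mm of the pad's centre horizontally and less than 80 mm above the bench, at rest (value of joint lock_ring between -0.1 and 0.1 rad and horizontal distance between spanner_mid and pad below 0.1 m and height (world z) of spanner_mid below 0.08 m and linear speed of spanner below 0.03 m/s and contact force between spanner and pad above 0.5 N); the robot touches nothing.
It fails at once if the fingers press on the lock ring (more than 2 N) (contact force between the fingers and lock_ring above 2 N).
It fails at once if the spanner is dropped (falls free of the fingers at more than 0.9 m/s) (linear speed of spanner above 0.9 m/s and contact force between spanner and the fingers below 0.05 N).
It fails at once if the file or the screwdriver is moved by more than 40 mm (distance of any of file, screwdriver from where it was at the start of the episode above 0.04 m).
It also fails if it takes over 72 s, if anything falls off the work surface, if the arm or the gripper's body presses on something with over 40 N, if the wrist force passes 120 N, or if a joint passes its speed limit or range.

## Working session

There is one attempt and no reset: what is moved stays moved. The work goes in short steps, Python scripts to look and compute and a shell command to move; the robot and the scene stay as the last step left them, time stands still between calls to the robot, and variables do not carry over. Pictures are saved under pics/ and viewed, and the job is handed in when it is done.

```bash
ls -la; mkdir -p pics; python3 - <<'E'
from rig import r
import cv2
s=r.observe(); print({k:(s[k]) for k in s})
for n in ("scene","side","wrist"):
    print(n, r.camera_info(n))
    im=r.snapshot(n); cv2.imwrite(f"pics/{n}0.png",cv2.cvtColor(im,cv2.COLOR_RGB2BGR))
E
```

```text
total 12
drwxr-xr-x  3 agent agent 4096 Dec  7 15:07 .
drwxr-xr-x 23 root  root  4096 Dec  7 15:07 ..
drwxr-xr-x  2 agent agent 4096 Dec  7 15:07 pics
{'t': 0.0, 'q': array([-1.15095776e-01,  3.59513000e-01,  1.51141074e+00, -1.44761166e-05,
        1.27248923e+00, -1.15072820e-01]), 'qvel': array([-0.00198755, -0.00037901, -0.00046532, -0.00098852,  0.00047436,
        0.00160344]), 'joint_torque': array([-2.01257943e-03, -5.15376234e+01, -2.70722097e+01,  6.73234044e-02,
        3.48843460e-02, -1.61260368e-04]), 'tool_pos': array([5.99321654e-01, 6.79770827e-05, 2.21813082e-01]), 'orientation': array([-1.57060057e+00,  1.43610643e-03,  1.40675145e-03]), 'force': array([ 0.15613096,  0.25534544, -0.09490658]), 'torque': array([0.03461492, 0.01762548, 0.00097018]), 'gripper_width': 0.0879925804991394}
scene {'fx': 484.63563211015884, 'fy': 484.63563211015884, 'cx': 278.38706580524195, 'cy': 207.97681435187013, 'origin': array([ 1.19973519, -0.67440531,  0.69062942]), 'orientation': array([0.93209564, 0.41435197, 0.76216182])}
side {'fx': 478.4618000988037, 'fy': 478.4618000988037, 'cx': 267.99670583162765, 'cy': 209.87391890171617, 'origin': array([ 0.35393529, -1.0068939 ,  0.86535509]), 'orientation': array([ 0.87638326, -0.06970811, -0.17807435])}
wrist {'fx': 293.20439885045124, 'fy': 293.20439885045124, 'cx': 280.1748872914066, 'cy': 209.14857422272954, 'origin': array([0.59894452, 0.07311008, 0.38455127]), 'orientation': array([-2.73591843e-01,  2.20219487e-03,  2.50976582e-04])}
```

View pics/scene0.png

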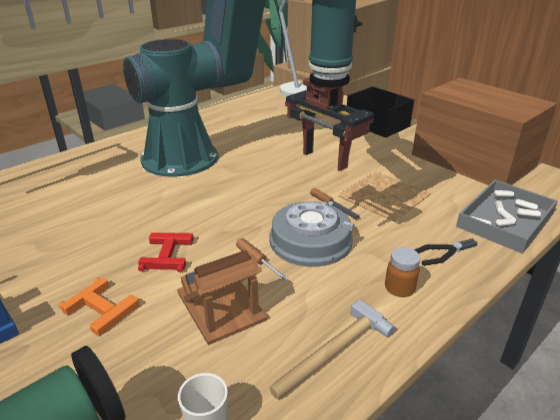

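View pics/side0.png

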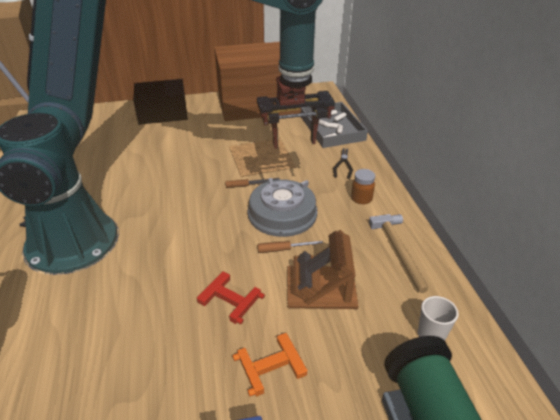

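View pics/wrist0.png

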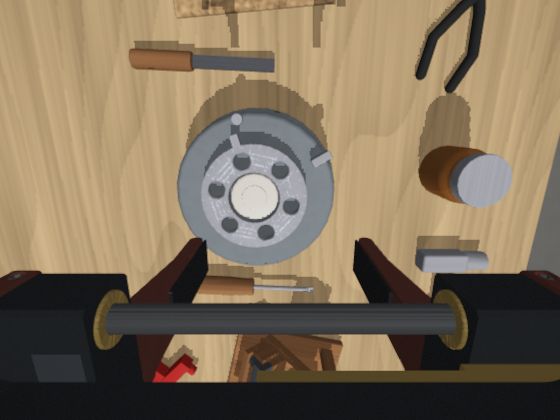

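```bash
cat > h.py <<'E'
import numpy as np, cv2
from scipy.spatial.transform import Rotation as R
from rig import r
def ray(ci,uv):
    d=np.array([(uv[0]-ci['cx'])/ci['fx'],-(uv[1]-ci['cy'])/ci['fy'],-1.])
    d=R.from_rotvec(ci['orientation']).apply(d); return np.array(ci['origin']),d/np.linalg.norm(d)
def onz(ci,uv,z):
    o,d=ray(ci,uv); return o+d*(z-o[2])/d[2]
def proj(ci,p):
    c=R.from_rotvec(ci['orientation']).inv().apply(np.asarray(p)-ci['origin'])
    return np.stack([ci['cx']+ci['fx']*c[...,0]/-c[...,2], ci['cy']+ci['fy']*c[...,1]/c[...,2]],-1)
def tri(rays):
    A=np.zeros((3,3));b=np.zeros(3)
    for o,d in rays:
        M=np.eye(3)-np.outer(d,d);A+=M;b+=M@o
    p=np.linalg.solve(A,b)
    return p,[np.linalg.norm((np.eye(3)-np.outer(d,d))@(p-o)) for o,d in rays]
def save(im,name,crop=None,k=1):
    if crop: im=im[crop[1]:crop[3],crop[0]:crop[2]]
    im=cv2.resize(im,None,fx=k,fy=k,interpolation=cv2.INTER_CUBIC)
    cv2.imwrite('pics/'+name,cv2.cvtColor(im,cv2.COLOR_RGB2BGR))
def st():
    s=r.observe(); print('t',round(s['t'],2),'tcp',np.round(s['tool_pos'],4),'rv',np.round(s['orientation'],3),'F',np.round(s['force'],1),'M',np.round(s['torque'],2),'w',round(s['gripper_width'],4)); return s
E
python3 - <<'E'
from h import *
ci={}
for n in ("scene","side","wrist"):
    ci[n]=r.camera_info(n); im=r.snapshot(n)
    if n=="scene": save(im,"sc_crop.png",(170,160,370,340),4)
    if n=="side": save(im,"sd_crop.png",(210,130,370,320),4)
    for l in ("spanner_mid","spanner_foot","spanner_handle","ring_top","mark_bar","rest","pad","file","screwdriver"):
        try:
            for x in r.spot_point(n,l)[:4]:
                z={"ring_top":.07,"spanner_mid":.092,"mark_bar":.058,"spanner_handle":.127}.get(l,.0)
                print(n,l,np.round(x['xy'],1),round(x['confidence'],2),np.round(onz(ci[n],x['xy'],z),4))
        except Exception as e: print(n,l,e)
st()
E
```

```text
scene spanner_mid [ 98.8 301.7] 0.85 [ 0.5302 -0.4913  0.092 ]
scene spanner_mid [166.3 250.2] 0.77 [ 0.4831 -0.3274  0.092 ]
scene spanner_foot [ 77.4 291.7] 0.93 [ 0.3698 -0.4829  0.    ]
scene spanner_foot [159.9 267.3] 0.66 [ 0.4163 -0.3165  0.    ]
scene spanner_handle [219.4 268.3] 0.92 [ 0.6344 -0.3051  0.127 ]
scene spanner_handle [170.8 239.4] 0.86 [ 0.5014 -0.3234  0.127 ]
scene spanner_handle [114.7 316.9] 0.68 [ 0.6185 -0.4983  0.127 ]
scene ring_top [312.  216.6] 0.56 [ 0.5728 -0.0033  0.07  ]
scene mark_bar [348.7 224.3] 0.73 [0.6387 0.049  0.058 ]
scene rest [220.3 304.1] 0.56 [ 0.5974 -0.2862  0.    ]
scene pad [384.5 198.2] 0.59 [0.5715 0.2796 0.    ]
scene file [333.9 207.8] 0.83 [0.5119 0.1439 0.    ]
scene file [221.3 301.2] 0.48 [ 0.5921 -0.2798  0.    ]
scene screwdriver [260.5 266.6] 0.79 [ 0.5633 -0.1515  0.    ]
side spanner_mid [320.3 261. ] 0.97 [ 0.5976 -0.2888  0.092 ]
side spanner_mid [231.7 297.9] 0.77 [ 0.3895 -0.3556  0.092 ]
side spanner_mid [268.7 365. ] 0.68 [ 0.4358 -0.5242  0.092 ]
side spanner_foot [299.1 269.5] 0.86 [ 0.5678 -0.2212  0.    ]
si
[... 812 characters left out ...]
]
side file [291.3 248.7] 0.6 [ 0.5651 -0.1463  0.    ]
side screwdriver [291.9 246.8] 0.8 [ 0.5682 -0.1398  0.    ]
wrist spanner_mid [145.5 365.1] 0.7 [ 0.4345 -0.2072  0.092 ]
wrist spanner_foot [177.6 389.4] 0.82 [ 0.4297 -0.3441  0.    ]
wrist spanner_foot [246.3 379.9] 0.61 [ 0.5437 -0.3245  0.    ]
wrist mark_bar [321.6 159. ] 0.83 [0.6449 0.0388 0.058 ]
wrist rest [274.3 357.2] 0.71 [ 0.5897 -0.2797  0.    ]
wrist pad [324.9 164. ] 0.68 [0.6575 0.0262 0.    ]
wrist file [202.   67.2] 0.87 [0.5051 0.142  0.    ]
wrist screwdriver [255.8 281.3] 0.64 [ 0.5633 -0.145   0.    ]
t 1.65 tcp [ 0.6    -0.      0.2227] rv [-1.571  0.     0.   ] F [ 0.2 -0.  -0.4] M [-0.    0.01 -0.04] w 0.0879
```

View crops.

View pics/sc_crop.png

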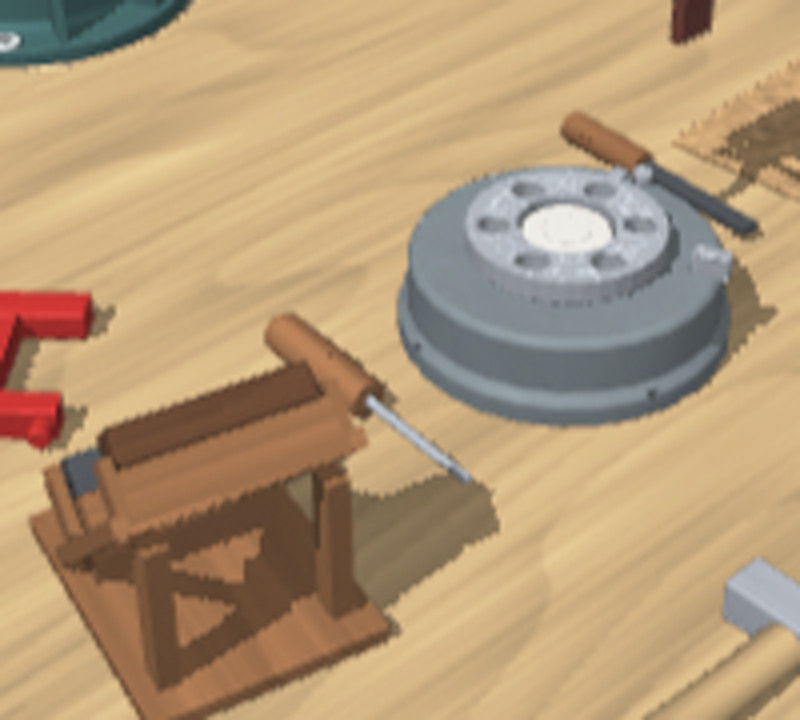

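View pics/sd_crop.png

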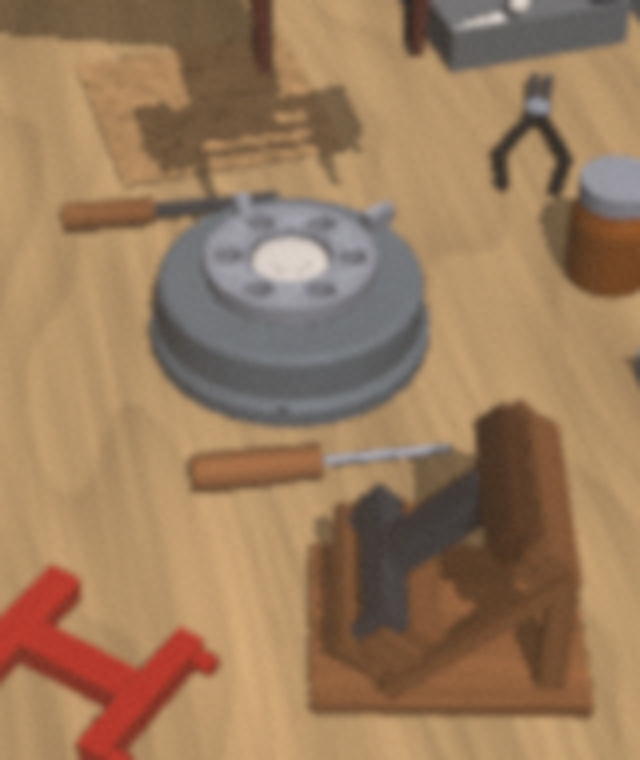

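```bash
python3 - <<'E'
from h import *
ci={'fx': 293.20439885045124, 'fy': 293.20439885045124, 'cx': 280.1748872914066, 'cy': 209.14857422272954, 'origin': np.array([0.59894452, 0.07311008, 0.38455127]), 'orientation': np.array([-2.73591843e-01,  2.20219487e-03,  2.50976582e-04])}
im=cv2.cvtColor(cv2.imread('pics/wrist0.png'),cv2.COLOR_BGR2RGB)
# rectify top view at z=.07 around ring, 0.25mm/px
def top(ci,im,c,z,half,res,name):
    n=int(2*half/res)
    xs=c[0]+(np.arange(n)-n/2)*res; ys=c[1]-(np.arange(n)-n/2)*res
    X,Y=np.meshgrid(xs,ys); P=proj(ci,np.stack([X,Y,np.full_like(X,z)],-1)).astype(np.float32)
    o=cv2.remap(im,P[...,0],P[...,1],cv2.INTER_CUBIC); cv2.imwrite('pics/'+name,cv2.cvtColor(o,cv2.COLOR_RGB2BGR)); return o
top(ci,im,(.575,0.0),.07,.12,.0004,'ringtop.png')
E
```

```text
Traceback (most recent call last):
  File "h.py", line 10, in proj
    c=R.from_rotvec(ci['orientation']).inv().apply(np.asarray(p)-ci['origin'])
  File "scipy/spatial/transform/_rotation.pyx", line 2580, in scipy.spatial.transform._rotation.Rotation.apply
ValueError: Expected input of shape (3,) or (P, 3), got (600, 600, 3).
```

```bash
sed -i "s/    c=R.from_rotvec(ci\['orientation'\]).inv().apply(np.asarray(p)-ci\['origin'\])/    c=(np.asarray(p)-ci['origin'])@R.from_rotvec(ci['orientation']).as_matrix()/" h.py
cat >> h.py <<'E'
def top(ci,im,c,z,half,res,name):
    n=int(2*half/res)
    xs=c[0]+(np.arange(n)-n/2)*res; ys=c[1]-(np.arange(n)-n/2)*res
    X,Y=np.meshgrid(xs,ys); P=proj(ci,np.stack([X,Y,np.full_like(X,z)],-1)).astype(np.float32)
    o=cv2.remap(im,P[...,0],P[...,1],cv2.INTER_CUBIC)
    if name: cv2.imwrite('pics/'+name,cv2.cvtColor(o,cv2.COLOR_RGB2BGR))
    return o
E
python3 - <<'E'
from h import *
ci={'fx': 293.20439885045124, 'fy': 293.20439885045124, 'cx': 280.1748872914066, 'cy': 209.14857422272954, 'origin': np.array([0.59894452, 0.07311008, 0.38455127]), 'orientation': np.array([-2.73591843e-01,  2.20219487e-03,  2.50976582e-04])}
im=cv2.cvtColor(cv2.imread('pics/wrist0.png'),cv2.COLOR_BGR2RGB)
top(ci,im,(.575,0.0),.07,.12,.0004,'ringtop.png')
E
```

```text
(no output)
```

View pics/ringtop.png

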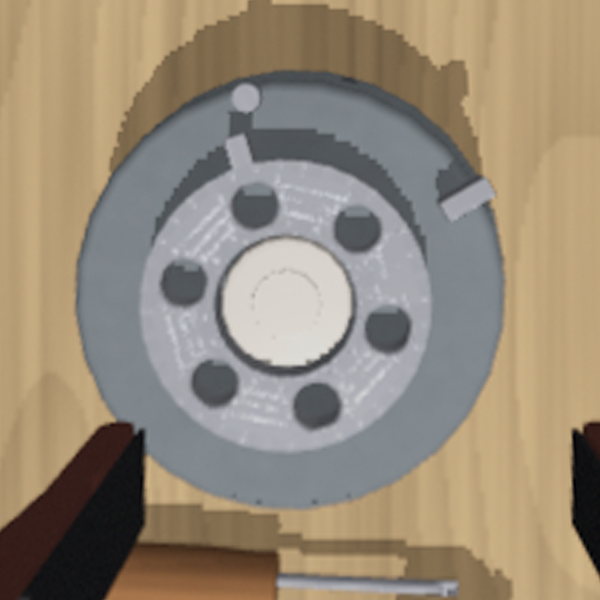

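```bash
python3 -m inch '[[0,0,-0.056,0,0.0878],[0,0,-0.056,0,0.0878],[0,0,-0.056,0,0.0878],[0,0,-0.056,0,0.0878],[0,0,-0.056,0,0.0878]]' && python3 -m inch '[[0,0,0,-10,0.0878],[0,0,0,-10,0.0878],[0,0,0,-10,0.0878],[0,0,0,-10,0.0878],[0,0,0,-10,0.0878],[0,0,0,-10,0.0878],[0,0,0,-10,0.0878],[0,0,0,-10,0.0878],[0,0,0,-10,0.0878],[0,0,0,0,0.0878]]'
python3 - <<'E'
from h import *
s=st(); print(np.round(s['q'],3))
ci=r.camera_info('wrist'); im=r.snapshot('wrist'); print(ci); save(im,'w1.png')
for l in ("spanner_mid","spanner_foot","spanner_handle","rest"):
    for x in r.spot_point('wrist',l)[:3]:
        z={"spanner_mid":.092,"spanner_handle":.127,"spanner_foot":.048}.get(l,.0)
        print(l,np.round(x['xy'],1),round(x['confidence'],2),np.round(onz(ci,x['xy'],z),4))
E
```

```text
t: 2.28
tool_pos: [0.5999, -0.2818, 0.2227]
orientation: [-1.571, -0.0, -0.0]
force: [1.5, -0.0, -0.6]
gripper_width: 0.0876
t: 3.52
tool_pos: [0.6, -0.28, 0.2226]
orientation: [-1.21, -1.208, 1.208]
force: [-0.5, 0.2, 0.4]
gripper_width: 0.0876
t 3.52 tcp [ 0.6    -0.28    0.2226] rv [-1.21  -1.208  1.208] F [-0.5  0.2  0.4] M [ 0.   -0.04 -0.03] w 0.0876
[-0.541  0.448  1.366 -0.     1.328 -2.11 ]
{'fx': 293.20439885045124, 'fy': 293.20439885045124, 'cx': 280.1748872914066, 'cy': 209.14857422272954, 'origin': array([ 0.52520101, -0.28089596,  0.38521186]), 'orientation': array([-0.21439227, -0.21484968,  1.55842905])}
spanner_mid [275.7 193.2] 0.69 [ 0.5905 -0.2854  0.092 ]
spanner_mid [113.2  47.6] 0.68 [ 0.4563 -0.4308  0.092 ]
spanner_foot [284.1 150.7] 0.77 [ 0.5511 -0.2763  0.048 ]
spanner_foot [239.3  47.7] 0.64 [ 0.4462 -0.3229  0.048 ]
spanner_handle [266.9 238.6] 0.69 [ 0.6264 -0.2934  0.127 ]
spanner_handle [132.9 100. ] 0.64 [ 0.5036 -0.4027  0.127 ]
rest [275.  178.2] 0.91 [ 0.5906 -0.2877  0.    ]
```

View pics/w1.png

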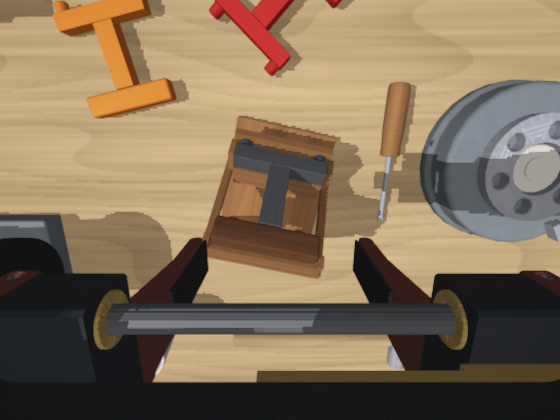

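```bash
python3 - <<'E'
from h import *
im=cv2.cvtColor(cv2.imread('pics/w1.png'),cv2.COLOR_BGR2RGB)
save(im,'w1c.png',(195,105,345,285),4)
ci={'fx': 293.20439885045124, 'fy': 293.20439885045124, 'cx': 280.1748872914066, 'cy': 209.14857422272954, 'origin': np.array([ 0.52520101, -0.28089596,  0.38521186]), 'orientation':np.array([-0.21439227, -0.21484968,  1.55842905])}
E
```

View pics/w1c.png

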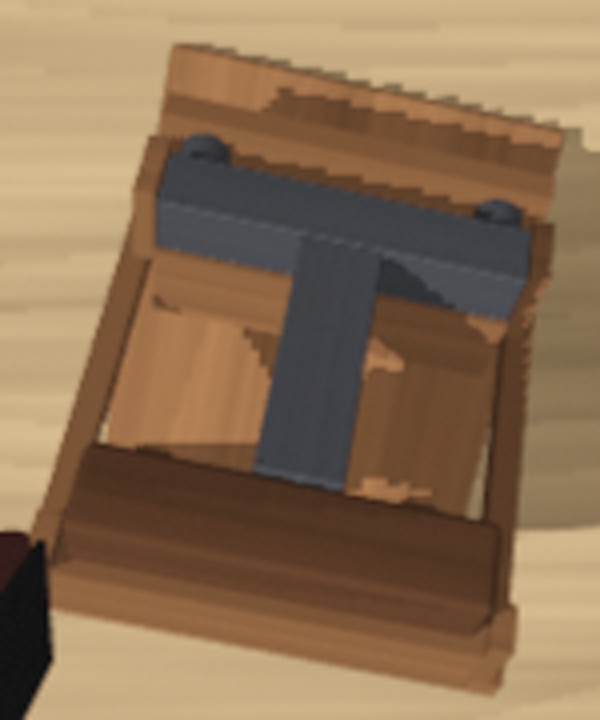

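```bash
cat > fit.py <<'E'
from h import *
from scipy.optimize import least_squares
def spR(yaw,tilt):
    # spanner axes: z = lean axis ; y = pin line
    lean=np.array([np.cos(yaw),np.sin(yaw),0]); up=np.array([0,0,1.])
    z=np.sin(tilt)*lean+np.cos(tilt)*up
    n=-np.cos(tilt)*lean+np.sin(tilt)*up  # upper face normal
    y=np.array([-np.sin(yaw),np.cos(yaw),0])
    return z,n,y
def pts(p,S):
    z,n,y=spR(p[3],p[4]); S=np.asarray(S)/1000.
    return np.array(p[:3])+S[:,:1]*z+S[:,1:2]*n+S[:,2:]*y
E
python3 - <<'E'
from fit import *
ci={'fx': 293.20439885045124, 'fy': 293.20439885045124, 'cx': 280.1748872914066, 'cy': 209.14857422272954, 'origin': np.array([ 0.52520101, -0.28089596,  0.38521186]), 'orientation':np.array([-0.21439227, -0.21484968,  1.55842905])}
C=[((-32,10,-50),(155,203)),((-32,10,50),(528,278)),((-50,10,-50),(172,155)),((-50,10,50),(534,230)),((-32,-10,-50),(158,246)),((-32,-10,50),(508,318)),
((38,10,-50),(97,447)),((38,10,50),(500,524)),((-32,10,-11),(300,236)),((-32,10,11),(380,252)),((38,10,-11),(256,468)),((38,10,11),(345,489))]
S=[c[0] for c in C]; U=np.array([c[1] for c in C])/4+[195,105]
for free in (0,1):
    f=lambda p:(proj(ci,pts(np.r_[p[:2],.092,p[2],np.pi/4] if not free else p,S))-U).ravel()
    x0=[.59,-.285,.0] if not free else [.59,-.285,.092,0,.785]
    q=least_squares(f,x0,loss='soft_l1'); print(np.round(q.x,4),np.round(f(q.x).reshape(-1,2),1).tolist())
E
```

```text
[ 0.5937 -0.2861 -0.2046] [[0.0, 0.4], [0.0, 0.9], [-0.5, -0.5], [-0.4, -0.3], [-0.8, 1.2], [0.0, 1.2], [-2.2, -2.3], [2.3, -1.0], [0.5, -0.2], [1.1, -0.0], [-0.4, 0.6], [0.5, -0.2]]
[ 0.5952 -0.2863  0.0855 -0.2017  0.8487] [[0.7, 0.7], [-0.6, 0.6], [0.0, -0.7], [-0.8, -1.0], [0.1, 0.4], [-0.4, -0.1], [-0.8, -0.9], [0.6, -0.6], [0.7, -0.2], [0.9, -0.1], [-0.2, 1.6], [-0.0, 0.6]]
```

```bash
python3 -m inch '[[0,0,0,5.85,0.05],[0,0,0,5.85,0.05],[-0.0072,0,0.0102,0,0.05],[0,0.05,0,0,0.05],[0,0,0,0,0.05],[0,0,0,0,0.05]]'
python3 - <<'E'
from fit import *
s=st()
ci=r.camera_info('wrist'); im=r.snapshot('wrist')
p=[.594,-.286,.092,-.204,np.pi/4]
Rt=R.from_rotvec(s['orientation']).as_matrix(); print(np.round(Rt,3).tolist())
for S in ((-32,10,-50),(-32,10,50),(38,10,-50),(38,10,50),(-32,10,-11),(-32,10,11),(38,10,-11),(38,10,11)):
    u=proj(ci,pts(p,[S])[0]); cv2.circle(im,(int(round(u[0])),int(round(u[1]))),2,(255,0,255),-1)
save(im,'w2.png',(140,60,420,300),2.8)
E
```

```text
t: 4.53
tool_pos: [0.5886, -0.2854, 0.1736]
orientation: [-1.299, -1.058, 1.058]
force: [0.2, -0.1, 1.0]
gripper_width: 0.05
t 4.53 tcp [ 0.5886 -0.2854  0.1736] rv [-1.299 -1.058  1.058] F [ 0.2 -0.1  1. ] M [ 0.08 -0.07 -0.03] w 0.05
[[0.202, 0.0, -0.979], [0.979, -0.0, 0.202], [-0.0, -1.0, -0.0]]
```

View pics/w2.png

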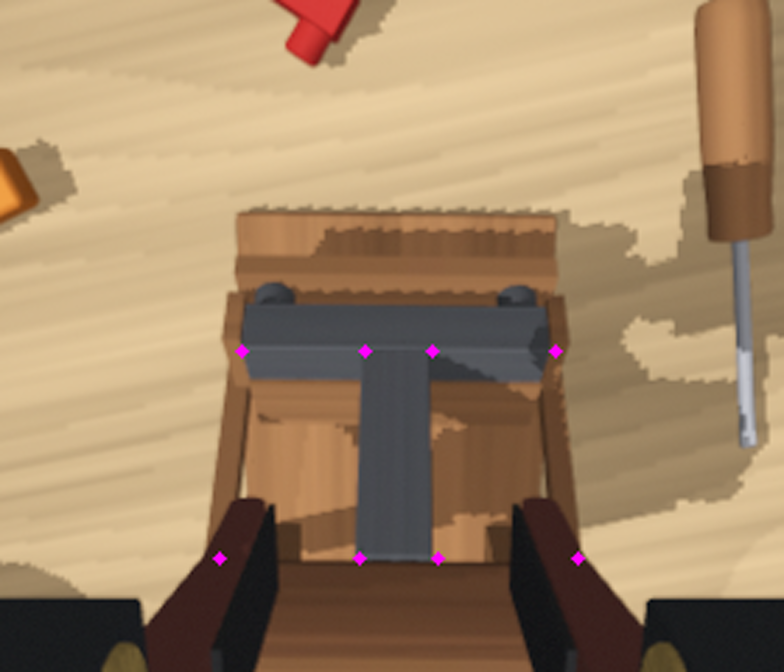

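```bash
python3 - <<'E'
from fit import *
a=r.camera_info('scene');b=r.camera_info('side');
c={'fx': 293.20439885045124, 'fy': 293.20439885045124, 'cx': 280.1748872914066, 'cy': 209.14857422272954, 'origin': np.array([ 0.52520101, -0.28089596,  0.38521186]), 'orientation':np.array([-0.21439227, -0.21484968,  1.55842905])}
print('handle',tri([ray(a,(219.4,268.3)),ray(b,(336.8,248.3)),ray(c,(266.9,238.6))]))
print('mid',tri([ray(b,(320.3,261)),ray(c,(275.7,193.2))]))
print('foot',tri([ray(b,(299.1,269.5)),ray(c,(284.1,150.7))]))
# joint fit two wrist pictures
ci2=r.camera_info('wrist')
C1=[((-32,10,-50),(155,203)),((-32,10,50),(528,278)),((-50,10,-50),(172,155)),((-50,10,50),(534,230)),((-32,-10,-50),(158,246)),((-32,-10,50),(508,318)),((-32,10,-11),(300,236)),((-32,10,11),(380,252)),((38,10,-11),(256,468)),((38,10,11),(345,489))]
C2=[((-32,10,-50),(243,345)),((-32,10,50),(548,346)),((-50,10,-50),(250,306)),((-50,10,50),(547,306)),((-32,-10,-50),(247,378)),((-32,-10,50),(543,381)),((-32,10,-11),(363,349)),((-32,10,11),(432,349)),((38,10,-11),(357,557)),((38,10,11),(432,557))]
S1=[c_[0] for c_ in C1];U1=np.array([c_[1] for c_ in C1])/4+[195,105]
S2=[c_[0] for c_ in C2];U2=np.array([c_[1] for c_ in C2])/2.8+[140,60]
f=lambda p:np.r_[(proj(c,pts(p,S1))-U1).ravel(),(proj(ci2,pts(p,S2))-U2).ravel()]
q=least_squares(f,[.59,-.285,.092,0,.785],loss='soft_l1');print(np.round(q.x,4),q.cost);print(np.round(f(q.x).reshape(-1,2)[10:],1).tolist())
E
```

```text
handle (array([ 0.62943072, -0.29589869,  0.12472381]), [np.float64(0.006445081402373023), np.float64(0.005649856137272737), np.float64(0.0030663553313978126)])
mid (array([ 0.5949831 , -0.28583976,  0.08839711]), [np.float64(0.0036126697162032154), np.float64(0.0036126697162031187)])
foot (array([ 0.55138313, -0.2767449 ,  0.06132163]), [np.float64(0.0012974318404787074), np.float64(0.0012974318404787226)])
[ 0.5942 -0.2865  0.0911 -0.2102  0.7957] 10.01896537466525
[[-0.4, 0.3], [1.5, 0.7], [-1.1, -1.9], [0.1, -1.2], [1.5, 0.1], [-0.4, -0.3], [-0.0, -0.8], [-0.3, -0.7], [0.2, -0.9], [1.3, -0.7]]
```

```bash
python3 -m inch '[[0,0.05,0,0,0.05],[0,0.0456,0,0,0.05],[0,0,0,0,0.05],[0,0,0,0,0.0],[0,0,0,0,0.0],[0,0,0,0,0.0],[0,0,0,0,0.0]]'
python3 - <<'E'
from fit import *
s=st()
im=r.snapshot('wrist'); save(im,'w3.png',(140,60,420,300),2.8)
im=r.snapshot('side'); save(im,'s3.png',(230,170,390,330),3.7)
E
```

```text
t: 5.45
tool_pos: [0.5896, -0.2854, 0.0788]
orientation: [-1.301, -1.058, 1.056]
force: [-0.4, 0.1, 7.2]
gripper_width: 0.0222
t 5.45 tcp [ 0.5896 -0.2854  0.0788] rv [-1.301 -1.058  1.056] F [-0.4  0.1  7.2] M [ 0.4  -0.06 -0.27] w 0.0222
```

View pics/w3.png

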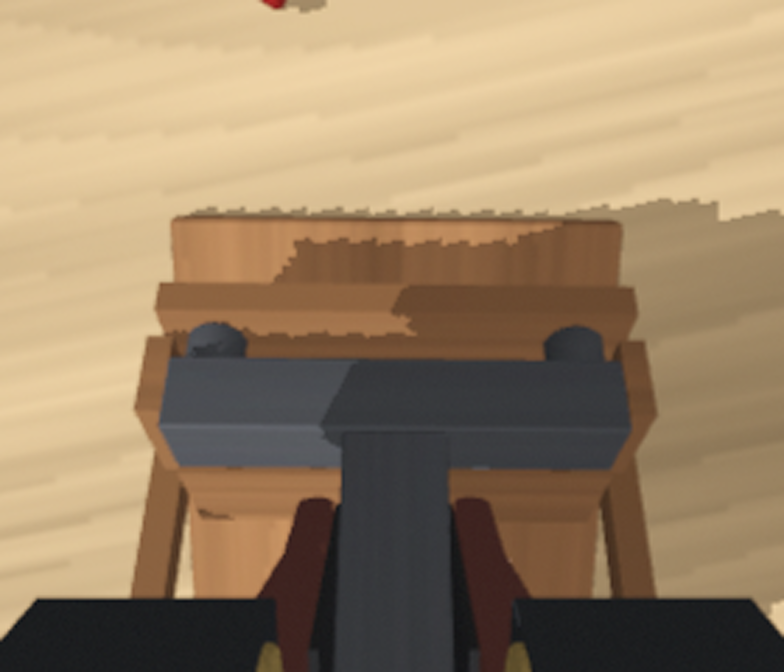

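View pics/s3.png

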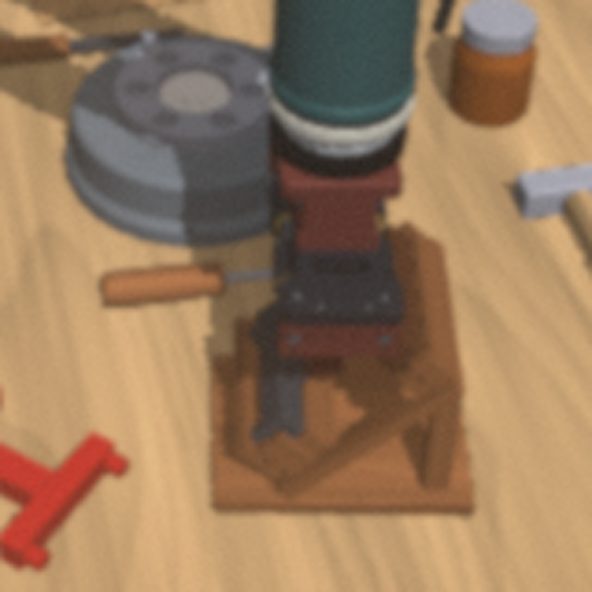

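```bash
python3 -m inch '[[0,-0.004,0.0045,0,0.0],[0,-0.004,0.0045,0,0.0],[0,-0.002,0.0035,0,0.0],[0,-0.002,0.0035,0,0.0],[0,0,0,0,0]]'
python3 - <<'E'
from fit import *
s=st()
im=r.snapshot('wrist'); save(im,'w4.png',(140,60,420,300),2.8)
im=r.snapshot('scene'); save(im,'s4.png',(150,210,310,350),4)
E
```

```text
t: 6.18
tool_pos: [0.5715, -0.2811, 0.0886]
orientation: [-1.296, -1.056, 1.058]
force: [0.2, 0.7, -4.8]
gripper_width: 0.0215
t 6.17 tcp [ 0.5715 -0.2811  0.0886] rv [-1.296 -1.056  1.058] F [ 0.2  0.7 -4.8] M [ 0.08 -0.1   0.  ] w 0.0215
```

View pics/w4.png

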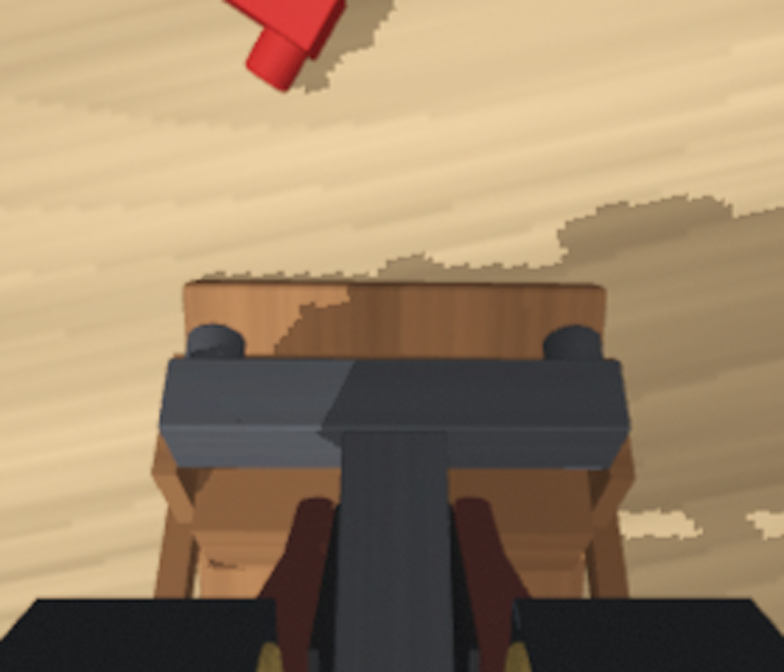

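View pics/s4.png

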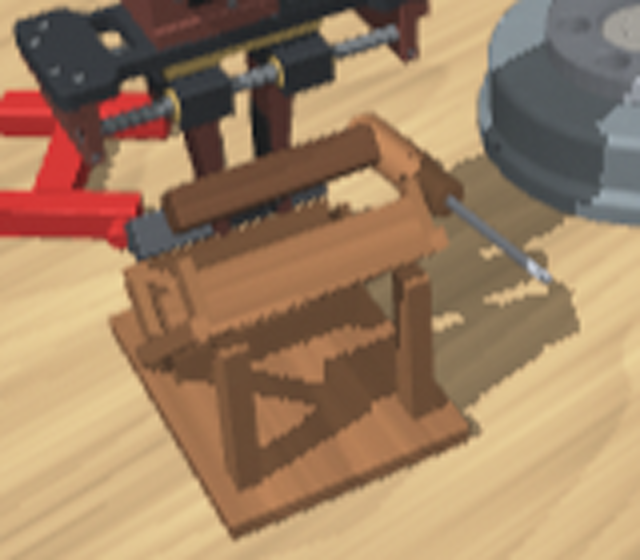

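```bash
python3 -m inch '[[0,-0.05,0,0,0.0],[0,-0.05,0,0,0.0],[0,0,0,7.7,0.0],[0,0,0,7.7,0.0],[0,0,0,7.7,0],[0,0,0,7.7,0],[0.05,0,0.015,0,0],[0.05,0,0.02,0,0],[0.05,0,0,0,0],[0.054,0,0,0,0]]'
python3 -m inch '[[0,0,0,0,0]]'
python3 - <<'E'
from fit import *
s=st()
im=r.snapshot('wrist'); save(im,'w5.png',None,1.4)
im=r.snapshot('scene'); save(im,'s5.png',(200,120,440,300),3.3)
E
```

```text
t: 7.52
tool_pos: [0.6846, -0.1064, 0.1882]
orientation: [-1.471, -0.646, 0.649]
force: [0.6, 0.0, -4.2]
gripper_width: 0.0218
t: 7.65
tool_pos: [0.6865, -0.1041, 0.1879]
orientation: [-1.47, -0.651, 0.651]
force: [-0.2, -0.6, -4.4]
gripper_width: 0.0218
t 7.65 tcp [ 0.6865 -0.1041  0.1879] rv [-1.47  -0.651  0.651] F [-0.2 -0.6 -4.4] M [-0.02 -0.01  0.05] w 0.0218
```

View pics/w5.png

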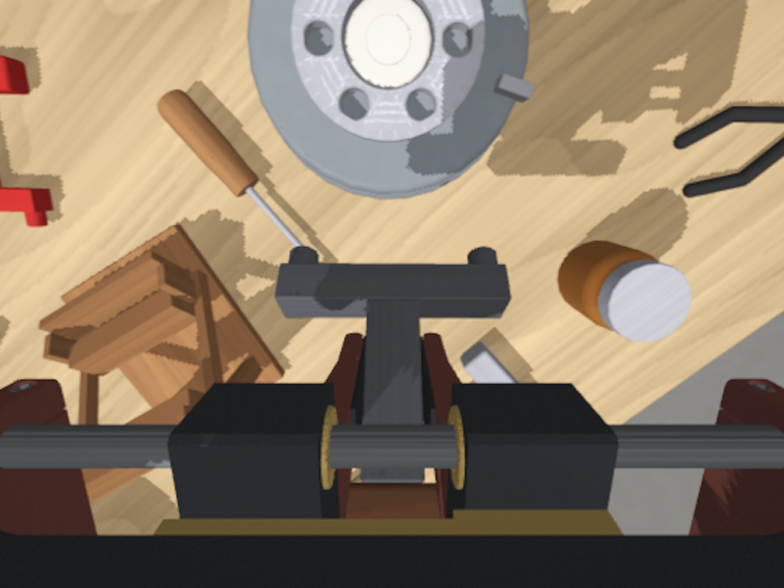

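View pics/s5.png

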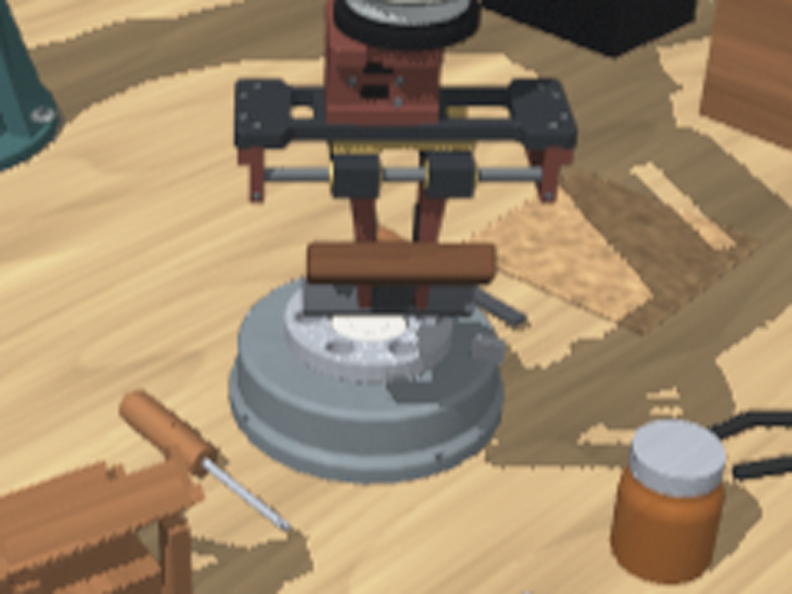

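```bash
python3 -m inch '[[-0.004,0.04,0,0,0.0],[0,0.045,0,0,0.0],[0,0.042,0,0,0],[0,0,0,0,0],[0,0,0,0,0]]'
python3 - <<'E'
from fit import *
s=st()
im=r.snapshot('wrist'); save(im,'w6.png',(130,0,430,280),2.1)
im=r.snapshot('side'); save(im,'s6.png',(220,130,400,280),4)
E
```

```text
t: 8.38
tool_pos: [0.6826, -0.1118, 0.0634]
orientation: [-1.473, -0.648, 0.646]
force: [0.6, -1.0, -4.0]
gripper_width: 0.0217
t 8.38 tcp [ 0.6826 -0.1118  0.0634] rv [-1.473 -0.648  0.646] F [ 0.6 -1.  -4. ] M [ 0.04 -0.16 -0.04] w 0.0217
```

View pics/w6.png

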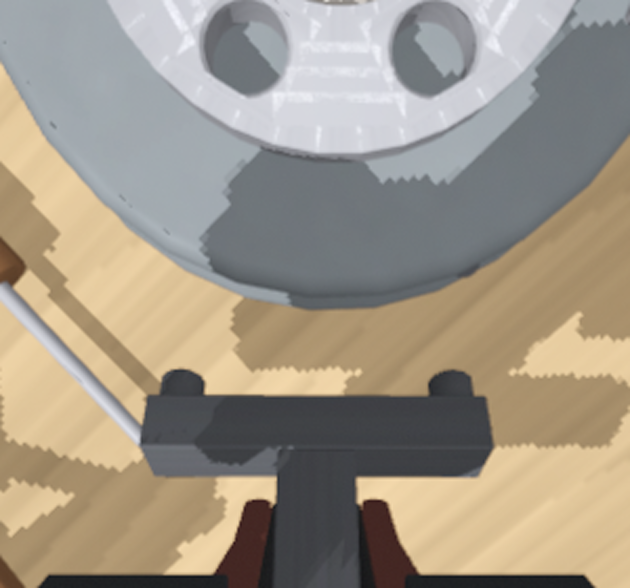

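View pics/s6.png

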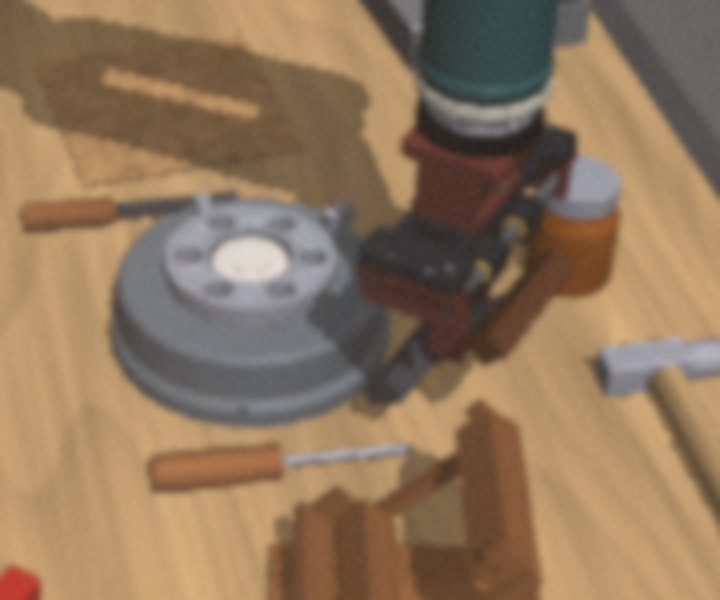

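```bash
python3 -m inch '[[0.0045,0,0.013,0,0.0],[0,0,0.013,0,0.0],[0,0,0,0,0],[0,0,0,0,0]]' && python3 -m inch '[[0,0,0.002,0,0],[0,0,0.002,0,0],[0,0,0,0,0]]'
python3 - <<'E'
from fit import *
s=st(); d=s['tool_pos'][:2]-[.5693,-.0023]; print(d@[.737,-.676],d@[.676,.737])
im=r.snapshot('wrist'); save(im,'w7.png',(130,0,430,280),2.1)
E
```

```text
t: 8.98
tool_pos: [0.6657, -0.0893, 0.0622]
orientation: [-1.471, -0.648, 0.648]
force: [-0.2, 0.0, -4.7]
gripper_width: 0.0215
t: 9.35
tool_pos: [0.665, -0.0887, 0.0625]
orientation: [-1.476, -0.65, 0.646]
force: [3.9, -4.9, -5.4]
gripper_width: 0.022
t 9.35 tcp [ 0.665  -0.0887  0.0625] rv [-1.476 -0.65   0.646] F [ 3.9 -4.9 -5.4] M [-0.97 -0.79  0.02] w 0.022
0.12895697221754568 0.0009769633558049412
```

View pics/w7.png

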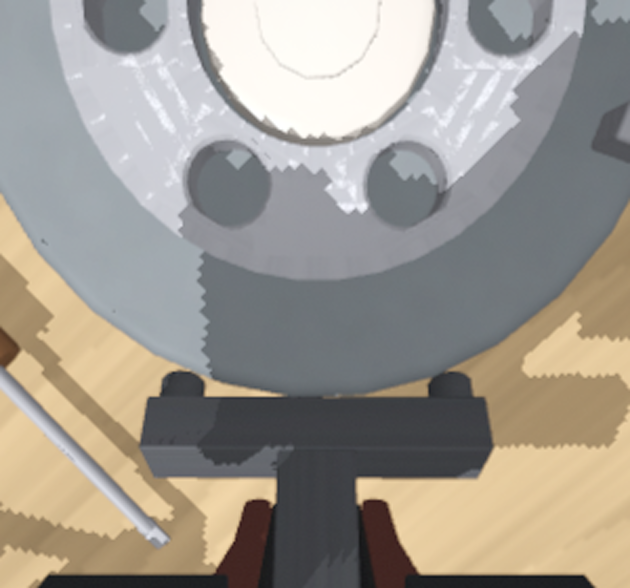

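```bash
python3 -m inch '[[0,-0.0033,0.004,0,0.0],[0,-0.0033,0.004,0,0.0],[0,0,0,0,0]]'
python3 - <<'E'
from fit import *
s=st(); d=s['tool_pos'][:2]-[.5693,-.0023]; print(d@[.737,-.676],d@[.676,.737])
im=r.snapshot('wrist'); save(im,'w8.png',(130,0,430,280),2.1)
E
```

```text
t: 9.78
tool_pos: [0.6591, -0.0831, 0.0692]
orientation: [-1.476, -0.65, 0.646]
force: [4.3, -4.9, -4.9]
gripper_width: 0.0221
t 9.78 tcp [ 0.6591 -0.0831  0.0692] rv [-1.476 -0.65   0.646] F [ 4.3 -4.9 -4.9] M [-0.86 -0.84 -0.01] w 0.0221
0.1208498469565865 0.0011549223270708015
```

View pics/w8.png

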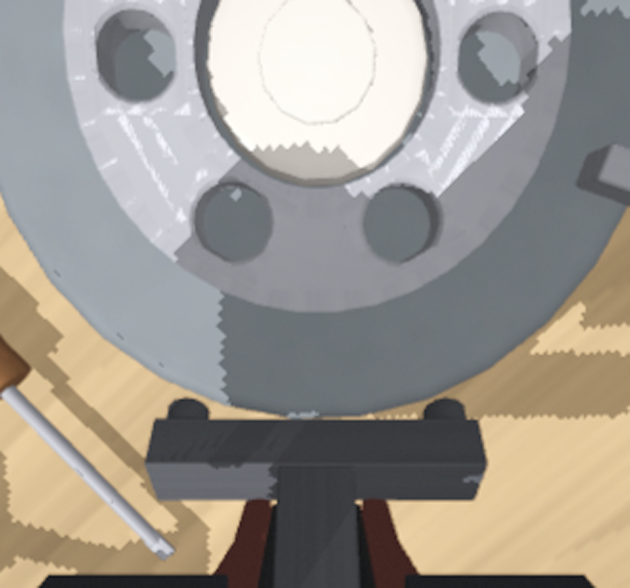

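```bash
python3 -m inch '[[0,-0.002,0.0027,0,0.0],[0,-0.002,0.0027,0,0.0],[0,-0.0015,0.003,0,0.0],[0,0,0,0,0]]' 
python3 - <<'E'
from fit import *
s=st(); d=s['tool_pos'][:2]-[.5693,-.0023]; print(d@[.737,-.676],d@[.676,.737])
im=r.snapshot('wrist'); save(im,'w9.png',(130,0,430,300),2)
im=r.snapshot('side'); save(im,'s9.png',(260,130,400,260),4)
E
```

```text
t: 10.32
tool_pos: [0.6545, -0.0777, 0.0766]
orientation: [-1.477, -0.652, 0.644]
force: [3.7, -5.1, 6.0]
gripper_width: 0.0217
t 10.32 tcp [ 0.6545 -0.0777  0.0766] rv [-1.477 -0.652  0.644] F [ 3.7 -5.1  6. ] M [-0.64 -0.56 -0.07] w 0.0217
0.11377938774308705 0.001976829347807766
```

View pics/w9.png

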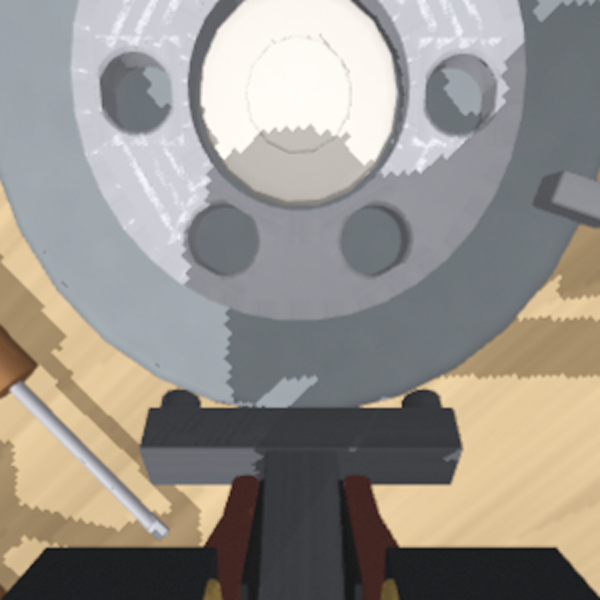

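View pics/s9.png

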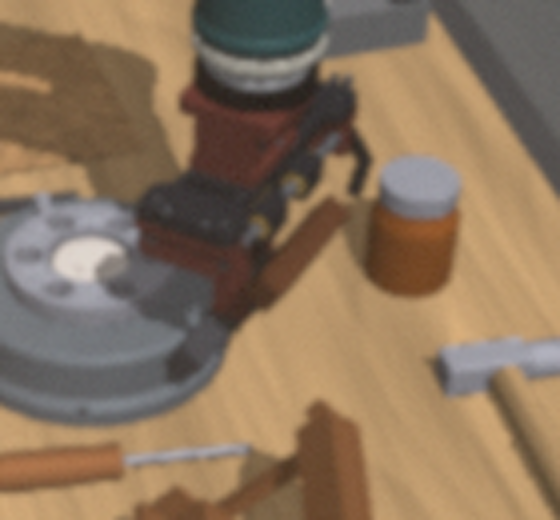

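```bash
cat > fitw.py <<'E'
from fit import *
def fitw(ci,C,crop,k,p0,free=(0,1,2,3,4)):
    S=[c[0] for c in C];U=np.array([c[1] for c in C])/k+crop
    p0=np.array(p0,float);free=list(free)
    def f(v):
        p=p0.copy();p[free]=v;return (proj(ci,pts(p,S))-U).ravel()
    q=least_squares(f,p0[free],loss='soft_l1');p=p0.copy();p[free]=q.x
    print('fit',np.round(p,4),'tilt deg',round(np.degrees(p[4]),1),'yaw',round(np.degrees(p[3]),1));print(np.round(f(q.x).reshape(-1,2),1).tolist());return p
E
python3 - <<'E'
from fitw import *
ci=r.camera_info('wrist')
C=[((-32,10,-50),(142,447)),((-32,10,50),(462,449)),((-50,10,-50),(150,408)),((-50,10,50),(453,408)),((-32,-10,-50),(152,485)),((-32,-10,50),(446,484)),((-32,10,-11),(262,449)),((-32,10,11),(342,449))]
p=fitw(ci,C,[130,0],2,[.65,-.08,.09,-.742,.5])
fitw(ci,C,[130,0],2,[.65,-.08,.09,-.742,.5],(0,1,2,4))
E
```

```text
fit [ 0.6615 -0.0856  0.0871 -0.7462  0.5732] tilt deg 32.8 yaw -42.8
[[-0.6, 0.7], [-0.3, 0.2], [0.3, -1.2], [-0.7, -0.7], [0.4, 0.0], [1.5, 0.9], [2.0, -0.1], [-2.7, -0.0]]
fit [ 0.6617 -0.0856  0.087  -0.742   0.5772] tilt deg 33.1 yaw -42.5
[[-0.6, 1.1], [-0.3, -0.1], [0.2, -0.9], [-0.7, -1.0], [0.5, 0.3], [1.5, 0.6], [2.0, -0.0], [-2.7, -0.0]]
```

```bash
python3 -m inch '[[0,0,-0.008,0,0.0],[0,-0.035,0,0,0.0],[0,-0.03,0,0,0],[-0.0015,0,0.05,0,0],[0,0,0.049,0,0],[0,0,0,0,0],[0,0,0,0,0]]'
python3 - <<'E'
from fit import *
s=st(); d=s['tool_pos'][:2]-[.5693,-.0023]; print(d@[.737,-.676],d@[.676,.737])
ci=r.camera_info('wrist');im=r.snapshot('wrist'); save(im,'w10.png',(80,0,480,300),2)
im=r.snapshot('side'); save(im,'s10.png',(200,110,380,250),4.4)
im=r.snapshot('scene'); save(im,'c10.png',(240,120,420,260),4.4)
np.save('ci10.npy',ci,allow_pickle=True)
E
```

```text
t: 11.3
tool_pos: [0.5828, -0.0155, 0.1388]
orientation: [-1.471, -0.647, 0.649]
force: [0.6, -0.4, -3.9]
gripper_width: 0.0218
t 11.3 tcp [ 0.5828 -0.0155  0.1388] rv [-1.471 -0.647  0.649] F [ 0.6 -0.4 -3.9] M [ 0.03 -0.06 -0.02] w 0.0218
0.018860478829596697 -0.0006413802993109732
```

View pics/w10.png

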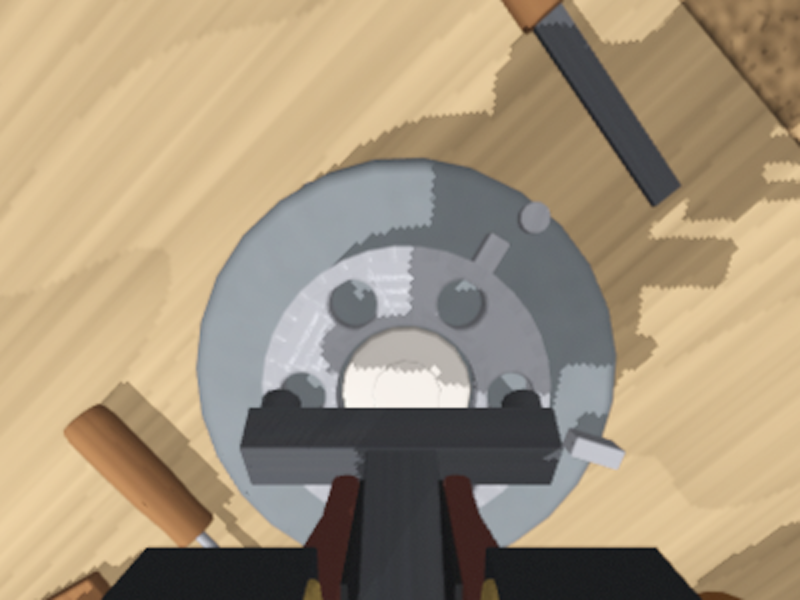

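View pics/s10.png

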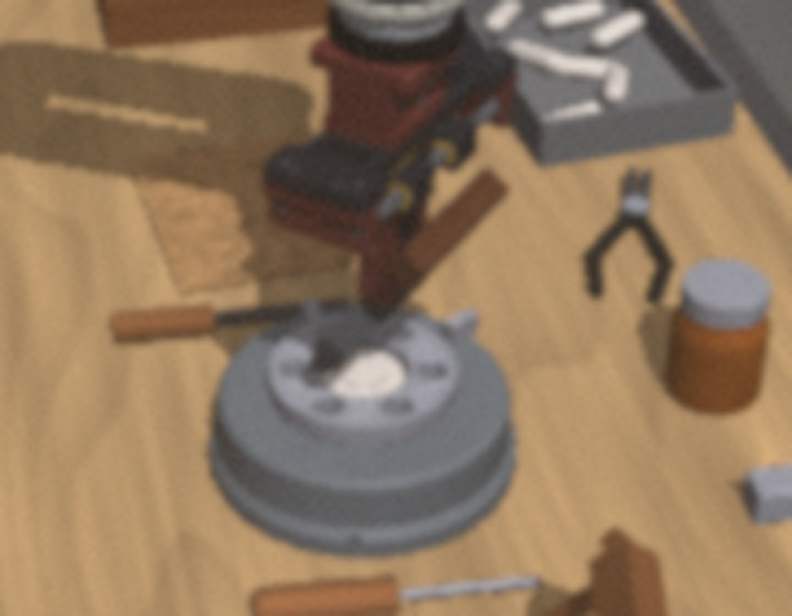

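View pics/c10.png

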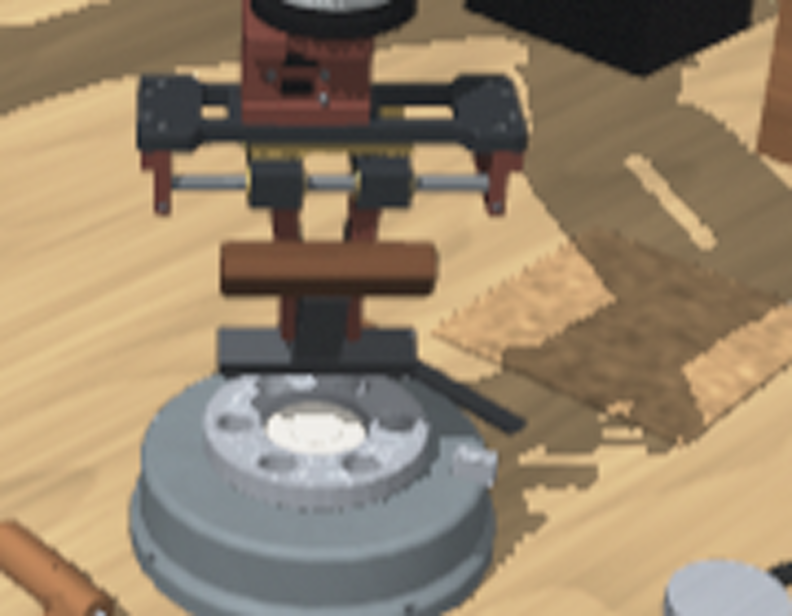

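```bash
python3 - <<'E'
from fit import *
cw=np.load('ci10.npy',allow_pickle=True).item(); cs=r.camera_info('scene')
W=[((-32,10,-50),(240,447)),((-32,10,50),(561,449)),((-50,10,-50),(249,408)),((-50,10,50),(552,408)),((-32,-10,-50),(250,485)),((-32,-10,50),(546,484))]
Sx=[((62,10,-50),(223,243)),((62,10,50),(437,246)),((38,-10,-50),(221,292)),((38,-10,50),(435,297)),((-50,-10,-50),(219,370)),((-50,-10,50),(416,373))]
f=lambda p:np.r_[(proj(cw,pts(p,[c[0] for c in W]))-(np.array([c[1] for c in W])/2+[80,0])).ravel(),(proj(cs,pts(p,[c[0] for c in Sx]))-(np.array([c[1] for c in Sx])/4.4+[240,120])).ravel()]
q=least_squares(f,[.59,-.02,.15,-.742,.57],loss='soft_l1');p=q.x
print(np.round(p,4),np.degrees(p[3:]));print(np.round(f(p).reshape(-1,2),1).tolist())
tcp=np.array([.5828,-.0155,.1388]);u=np.array([.737,-.676,0]);v=np.array([.676,.737,0]);c=np.array([.5693,-.0023,0])
print('mid-tcp u,v,z',(p[:3]-tcp)@u,(p[:3]-tcp)@v,p[2]-tcp[2])
tip=pts(p,[(-62,0,0)])[0];print('tip',tip,'rel ring',(tip-c)@u,(tip-c)@v)
print('lowcorner',pts(p,[(-62,-7,0)])[0])
E
```

```text
[ 0.5893 -0.0232  0.1506 -0.7421  0.5779] [-42.52193986  33.10936834]
[[-0.6, 0.7], [0.5, -0.1], [-0.1, -1.2], [0.1, -1.1], [0.6, 0.3], [1.8, 0.9], [-1.1, -0.7], [-0.7, -1.3], [-0.8, 2.2], [-1.1, 1.1], [-1.0, 1.8], [-1.0, 1.2]]
mid-tcp u,v,z 0.009977893902014045 -0.0012661528394288005 0.011811276488968125
tip [ 5.64336376e-01 -2.87450552e-04  9.86782529e-02] rel ring -0.005018674679707393 -0.0018721612156606922
lowcorner [ 0.56865781 -0.00425037  0.09485458]
```

```bash
python3 -m inch '[[0.0018,0.01,-0.0025,0,0.0],[0,0.012,0,0,0.0],[0,0.006,0,0,0],[0,0,0,0,0]]' && python3 -m inch '[[0,0.002,0,0,0],[0,0.002,0,0,0],[0,0,0,0,0]]'
python3 - <<'E'
from fit import *
s=st(); d=s['tool_pos'][:2]-[.5693,-.0023]; print(d@[.737,-.676],d@[.676,.737])
ci=r.camera_info('wrist');im=r.snapshot('wrist'); save(im,'w11.png',(130,0,430,280),2.1)
im=r.snapshot('scene'); save(im,'c11.png',(240,140,400,260),4.6)
E
```

```text
t: 11.95
tool_pos: [0.5852, -0.0159, 0.1101]
orientation: [-1.471, -0.646, 0.649]
force: [-0.4, 0.1, -5.1]
gripper_width: 0.0221
t: 12.32
tool_pos: [0.5859, -0.0159, 0.1072]
orientation: [-1.472, -0.648, 0.648]
force: [-1.0, -0.2, -4.6]
gripper_width: 0.0217
t 12.32 tcp [ 0.5859 -0.0159  0.1072] rv [-1.472 -0.648  0.648] F [-1.  -0.2 -4.6] M [ 0.01 -0.01  0.03] w 0.0217
0.021452965914703213 0.0011948445916750191
```

View pics/w11.png

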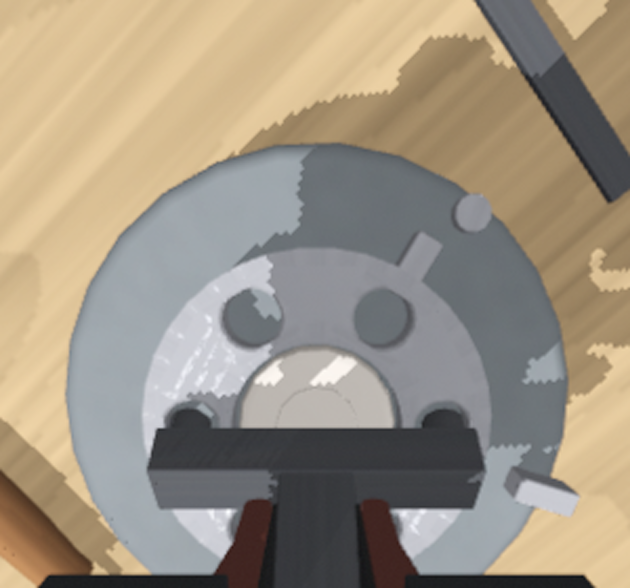

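View pics/c11.png

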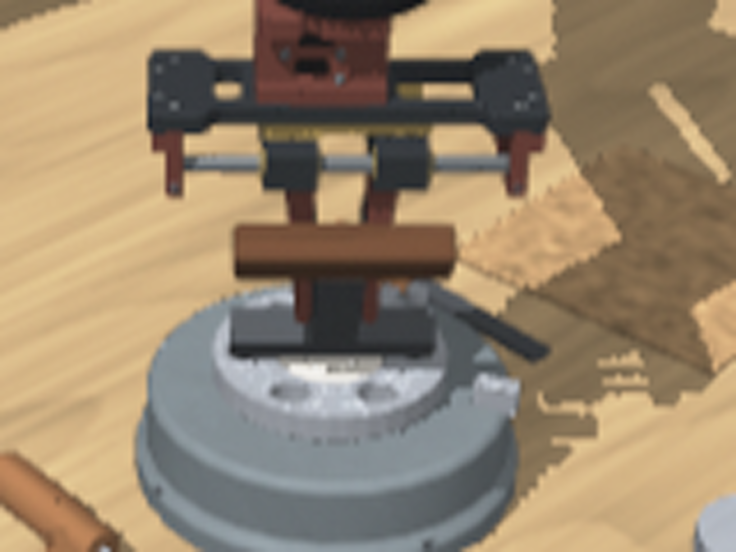

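```bash
python3 -m inch '[[0,0.001,0.001,0,0.0],[0,-0.0015,0.0035,0,0.0],[0,-0.0015,0.0035,0,0],[0,0,0,0,0]]'
python3 - <<'E'
from fit import *
s=st(); d=s['tool_pos'][:2]-[.5693,-.0023]; print(d@[.737,-.676],d@[.676,.737])
ci=r.camera_info('wrist');im=r.snapshot('wrist'); save(im,'w12.png',(130,0,430,280),2.1);np.save('ci12.npy',ci,allow_pickle=True)
im=r.snapshot('scene'); save(im,'c12.png',(240,140,400,260),4.6)
E
```

```text
t: 12.92
tool_pos: [0.5804, -0.0104, 0.1098]
orientation: [-1.472, -0.649, 0.647]
force: [0.0, -1.1, -0.2]
gripper_width: 0.0221
t 12.93 tcp [ 0.5804 -0.0104  0.1098] rv [-1.472 -0.649  0.647] F [ 0.  -1.1 -0.2] M [-0.01 -0.12 -0.02] w 0.0221
0.013623915821746109 0.0014956529042826094
```

View pics/w12.png

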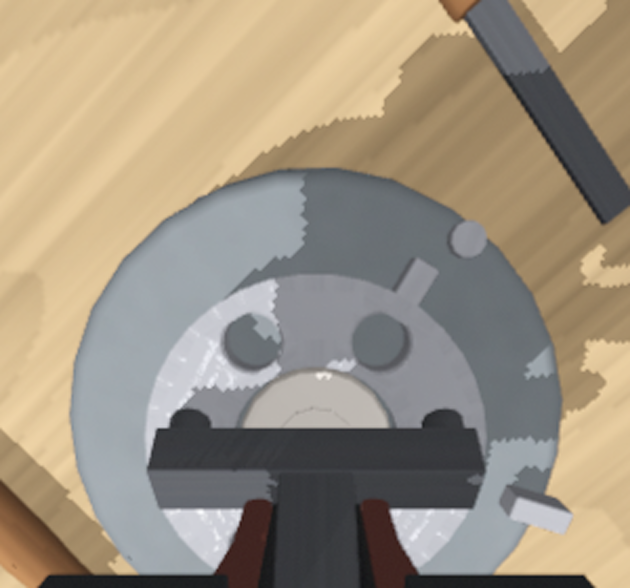

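View pics/c12.png

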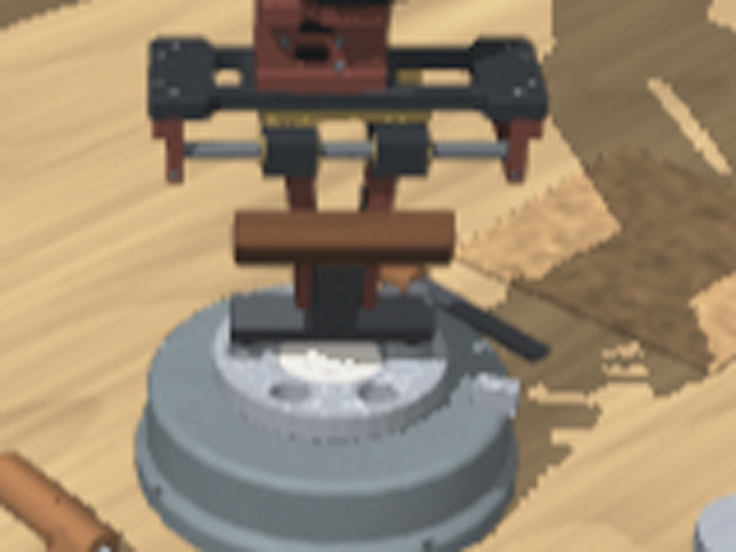

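```bash
python3 -m inch '[[0,-0.002,-0.0065,0,0.0],[0,0.003,0,0,0.0],[0,0.003,0,0,0.0],[0,0.0005,0,0,0],[0,0,0,0,0]]' && python3 -m inch '[[0,0.001,0,0,0],[0,0.001,0,0,0],[0,0,0,0,0]]'
python3 - <<'E'
from fit import *
s=st(); d=s['tool_pos'][:2]-[.5693,-.0023]; print(d@[.737,-.676],d@[.676,.737])
im=r.snapshot('wrist'); save(im,'w13.png',(130,0,430,280),2.1)
E
```

```text
t: 13.65
tool_pos: [0.5847, -0.015, 0.1044]
orientation: [-1.472, -0.647, 0.648]
force: [0.2, 0.3, -5.1]
gripper_width: 0.0216
t: 14.02
tool_pos: [0.5849, -0.015, 0.1038]
orientation: [-1.472, -0.648, 0.648]
force: [-3.0, -0.6, 7.4]
gripper_width: 0.0214
t 14.03 tcp [ 0.5849 -0.015   0.1038] rv [-1.472 -0.648  0.648] F [-3.  -0.6  7.4] M [-0.04  0.52  0.02] w 0.0214
0.02013491693836437 0.0011731849511832737
```

View pics/w13.png

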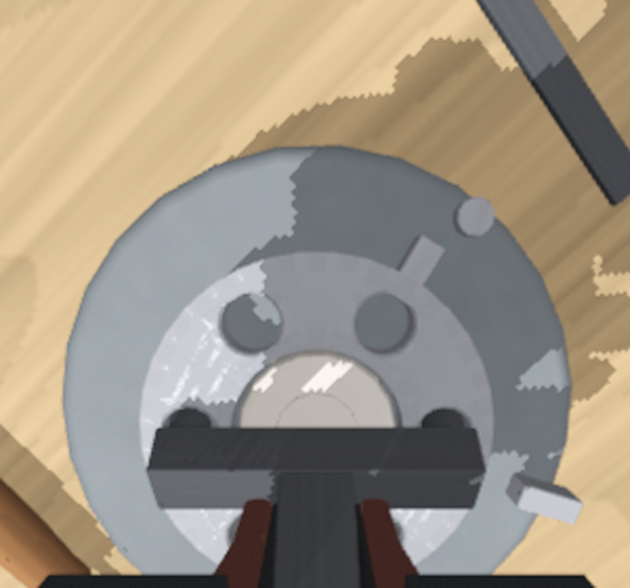

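```bash
python3 -m inch '[[0,-0.0005,0.0015,0,0.0],[0,-0.0003,0.0015,0,0.0],[0,-0.0003,0.0015,0,0],[0,0,0,0,0]]'
python3 - <<'E'
from fit import *
s=st(); d=s['tool_pos'][:2]-[.5693,-.0023]; print(d@[.737,-.676],d@[.676,.737], s['force'][:2]@[.737,-.676])
im=r.snapshot('wrist'); save(im,'w14.png',(130,0,430,280),2.1)
E
```

```text
t: 14.58
tool_pos: [0.584, -0.0138, 0.1043]
orientation: [-1.477, -0.651, 0.646]
force: [3.9, -7.3, -1.4]
gripper_width: 0.0221
t 14.57 tcp [ 0.584  -0.0138  0.1043] rv [-1.477 -0.651  0.646] F [ 3.9 -7.3 -1.4] M [-1.54 -0.76 -0.08] w 0.0221
0.018624602935705115 0.0014118593257910254 7.7754100602932406
```

View pics/w14.png

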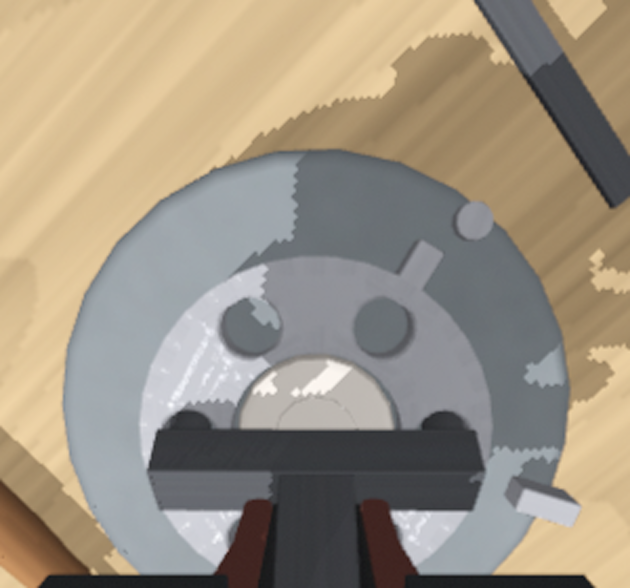

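```bash
python3 -m inch '[[0,-0.001,0.0025,0,0.0],[0,-0.001,0.0025,0,0.0],[0,-0.001,0.0025,0,0],[0,0,0,0,0]]'
python3 - <<'E'
from fit import *
s=st(); d=s['tool_pos'][:2]-[.5693,-.0023]; print(d@[.737,-.676],d@[.676,.737], s['force'][:2]@[.737,-.676])
im=r.snapshot('wrist'); save(im,'w15.png',(130,0,430,280),2.1)
E
```

```text
t: 15.12
tool_pos: [0.5783, -0.0086, 0.1073]
orientation: [-1.476, -0.651, 0.646]
force: [3.3, -8.3, -1.9]
gripper_width: 0.0218
t 15.12 tcp [ 0.5783 -0.0086  0.1073] rv [-1.476 -0.651  0.646] F [ 3.3 -8.3 -1.9] M [-1.39 -0.77 -0.07] w 0.0218
0.010866610222530793 0.0014573994993407379 8.021630464481836
```

View pics/w15.png

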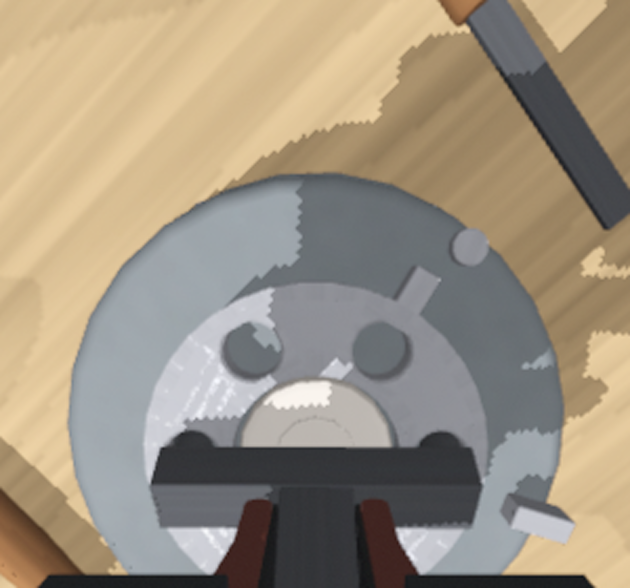

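```bash
python3 -m inch '[[0,-0.0009,0.0025,0,0.0],[0,-0.0008,0.0025,0,0.0],[0,-0.0007,0.0025,0,0],[0,0,0,0,0]]'
python3 - <<'E'
from fit import *
s=st(); d=s['tool_pos'][:2]-[.5693,-.0023]; print(d@[.737,-.676],d@[.676,.737], s['force'][:2]@[.737,-.676])
ci=r.camera_info('wrist');im=r.snapshot('wrist'); save(im,'w16.png',(130,0,430,280),2.1);np.save('ci16.npy',ci,allow_pickle=True)
im=r.snapshot('scene'); save(im,'c16.png',(240,140,400,260),4.6)
im=r.snapshot('side'); save(im,'s16.png',(200,110,380,250),4.4)
E
```

```text
t: 15.68
tool_pos: [0.5726, -0.0032, 0.1097]
orientation: [-1.476, -0.651, 0.646]
force: [4.1, -6.9, -1.3]
gripper_width: 0.0217
t 15.68 tcp [ 0.5726 -0.0032  0.1097] rv [-1.476 -0.651  0.646] F [ 4.1 -6.9 -1.3] M [-1.28 -0.7  -0.04] w 0.0217
0.0030166527466520794 0.0015258807548583749 7.670381528346008
```

View pics/w16.png

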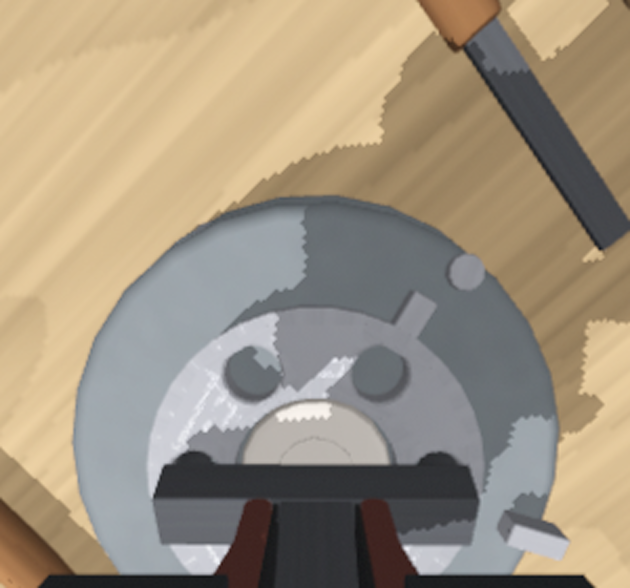

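View pics/c16.png

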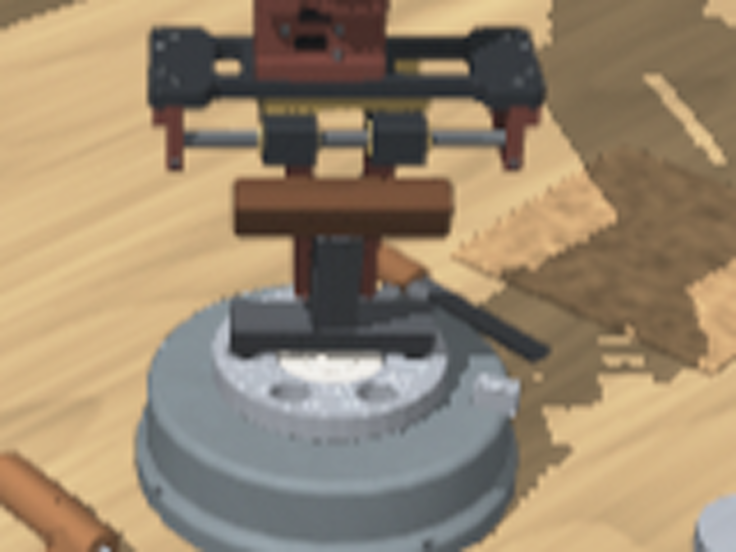

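View pics/s16.png

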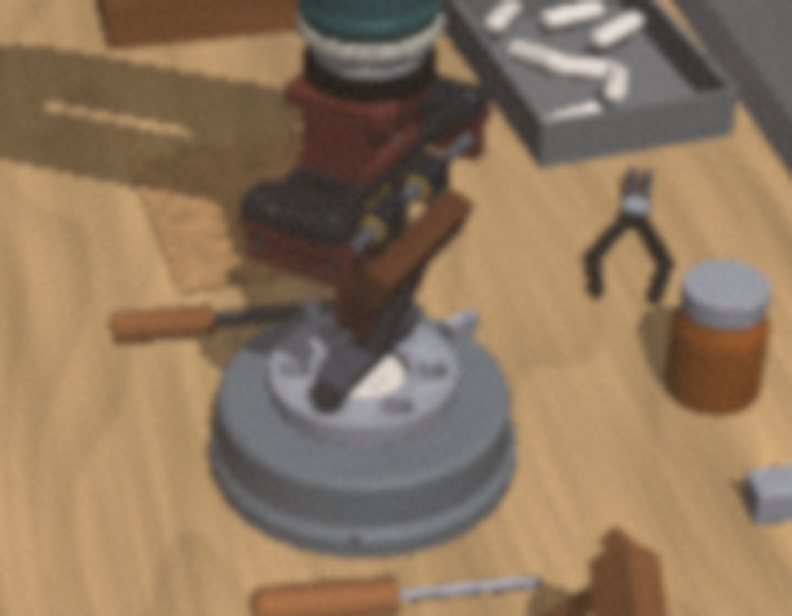

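```bash
cat > fit2.py <<'E'
from fit import *
def fit2(wfile,W,wk,wc,Sx,sk,sc,tcp,p0=(.59,-.02,.13,-.742,.3)):
    cw=np.load(wfile,allow_pickle=True).item(); cs=r.camera_info('scene')
    f=lambda p:np.r_[(proj(cw,pts(p,[c[0] for c in W]))-(np.array([c[1] for c in W])/wk+wc)).ravel(),(proj(cs,pts(p,[c[0] for c in Sx]))-(np.array([c[1] for c in Sx])/sk+sc)).ravel()]
    q=least_squares(f,p0,loss='soft_l1');p=q.x
    print(np.round(p,4),'yaw,tilt',np.round(np.degrees(p[3:]),1));print(np.round(f(p).reshape(-1,2),1).tolist())
    tcp=np.array(tcp);u=np.array([.737,-.676,0]);v=np.array([.676,.737,0]);c=np.array([.5693,-.0023,0])
    print('mid-tcp u,v,z',(p[:3]-tcp)@u,(p[:3]-tcp)@v,p[2]-tcp[2])
    tip=pts(p,[(-62,0,0)])[0];print('tip rel ring',(tip-c)@u,(tip-c)@v,tip[2]-.07)
    return p
E
python3 - <<'E'
from fit2 import *
W=[((-32,10,-50),(153,497)),((-32,10,50),(478,497)),((-50,10,-50),(163,466)),((-50,10,50),(470,466)),((-32,-10,-50),(162,545)),((-32,-10,50),(473,545))]
S=[((62,10,-50),(237,180)),((62,10,50),(452,182)),((38,-10,-50),(237,232)),((38,-10,50),(449,236)),((-50,-10,-50),(232,354)),((-50,-10,50),(433,354)),((-32,-10,-50),(232,333)),((-32,-10,50),(433,335))]
fit2('ci16.npy',W,2.1,[130,0],S,4.6,[240,140],[.5726,-.0032,.1097])
E
```

```text
[ 0.5821 -0.0129  0.1237 -0.7397  0.3181] yaw,tilt [-42.4  18.2]
[[0.0, 0.6], [1.5, 0.3], [0.9, -1.3], [-0.5, -1.6], [0.1, 0.6], [-0.6, 0.3], [-1.0, -1.7], [-0.3, -2.1], [-1.1, 1.6], [-0.0, 0.7], [-0.6, 0.3], [-0.2, 0.3], [-0.5, -0.0], [0.5, -0.4]]
mid-tcp u,v,z 0.013582023707232497 -0.0007070479722511964 0.013953952892164848
tip rel ring -0.00276761464491925 0.0008110252207639081 -0.005236407956262998
```

```bash
python3 -m inch '[[0,0,0.0025,0,0.0],[0,0.0005,0.0025,0,0.0],[0,0.0005,0.002,0,0],[0,0,0,0,0]]'
python3 - <<'E'
from fit import *
s=st(); d=s['tool_pos'][:2]-[.5693,-.0023]; print(d@[.737,-.676],d@[.676,.737], s['force'][:2]@[.737,-.676])
ci=r.camera_info('wrist');im=r.snapshot('wrist'); save(im,'w17.png',(130,0,430,280),2.1);np.save('ci17.npy',ci,allow_pickle=True)
im=r.snapshot('scene'); save(im,'c17.png',(240,140,400,260),4.6)
E
```

```text
t: 16.32
tool_pos: [0.5681, 0.0015, 0.109]
orientation: [-1.477, -0.652, 0.645]
force: [4.2, -6.1, -1.0]
gripper_width: 0.0217
t 16.32 tcp [0.5681 0.0015 0.109 ] rv [-1.477 -0.652  0.645] F [ 4.2 -6.1 -1. ] M [-1.26 -0.87  0.03] w 0.0217
-0.0033926370780164613 0.001992711305364071 7.198571902757131
```

View pics/w17.png

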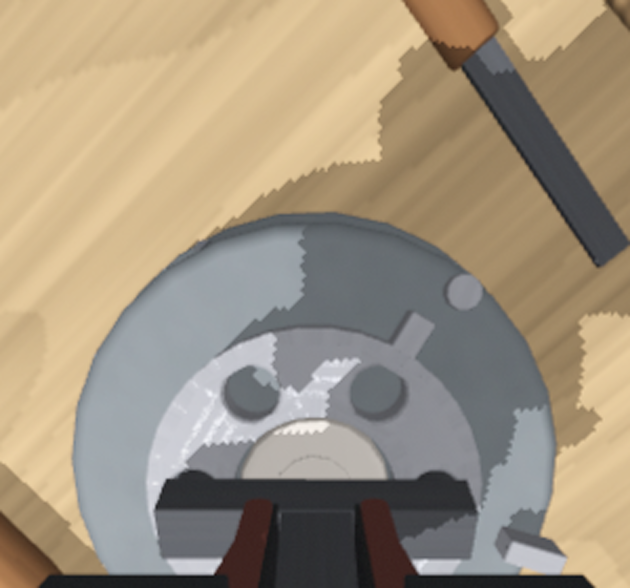

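View pics/c17.png

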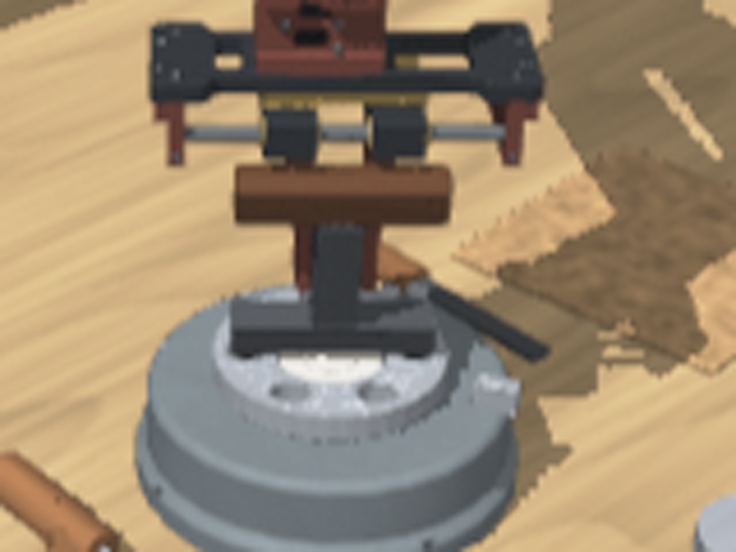

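```bash
python3 - <<'E'
from fit2 import *
W=[((-32,10,-50),(155,509)),((-32,10,50),(477,511)),((-50,10,-50),(165,480)),((-50,10,50),(472,480)),((-32,-10,-50),(161,558)),((-32,-10,50),(472,558))]
S=[((62,10,-50),(238,166)),((62,10,50),(452,168)),((38,-10,-50),(235,221)),((38,-10,50),(448,223)),((-50,-10,-50),(231,355)),((-50,-10,50),(435,355)),((-32,-10,-50),(231,330)),((-32,-10,50),(435,332))]
fit2('ci17.npy',W,2.1,[130,0],S,4.6,[240,140],[.5681,.0015,.109])
E
```

```text
[ 0.5792 -0.0096  0.1239 -0.7458  0.2424] yaw,tilt [-42.7  13.9]
[[-0.2, 0.2], [1.4, -0.2], [0.8, -1.4], [-2.2, -0.8], [0.6, 0.8], [-0.3, 1.2], [-1.1, -1.2], [-0.5, -1.5], [-0.5, 1.5], [0.1, 1.2], [-0.2, -0.1], [-0.4, 0.1], [-0.1, -0.0], [0.2, -0.3]]
mid-tcp u,v,z 0.015688186255695034 -0.0006544240012797422 0.014927910937944794
tip rel ring -0.002646064062272597 0.0013876581763078556 -0.006259992094059308
```

```bash
python3 -m inch '[[0,0.0005,0.002,0,0.0],[0,0.0005,0.002,0,0.0],[0,0.0003,0.001,0,0],[0,0,0,0,0]]'
python3 - <<'E'
from fit import *
s=st(); d=s['tool_pos'][:2]-[.5693,-.0023]; print(d@[.737,-.676],d@[.676,.737], s['force'][:2]@[.737,-.676])
ci=r.camera_info('wrist');im=r.snapshot('wrist'); save(im,'w18.png',(130,0,430,280),2.1);np.save('ci18.npy',ci,allow_pickle=True)
im=r.snapshot('scene'); save(im,'c18.png',(240,140,400,260),4.6)
E
```

```text
t: 16.92
tool_pos: [0.5645, 0.0049, 0.1077]
orientation: [-1.476, -0.652, 0.645]
force: [3.8, -5.1, -1.1]
gripper_width: 0.0217
t 16.93 tcp [0.5645 0.0049 0.1077] rv [-1.476 -0.652  0.645] F [ 3.8 -5.1 -1.1] M [-1.25 -0.88  0.01] w 0.0217
-0.008427609216131497 0.0020769388043393408 6.216963546421743
```

View pics/w18.png

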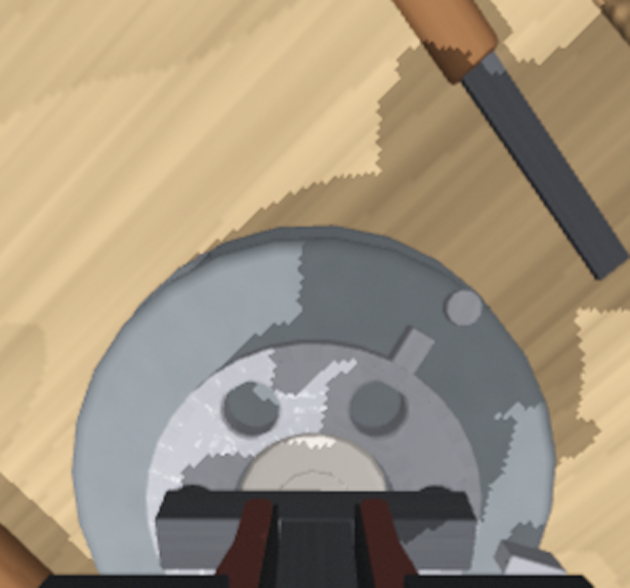

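View pics/c18.png

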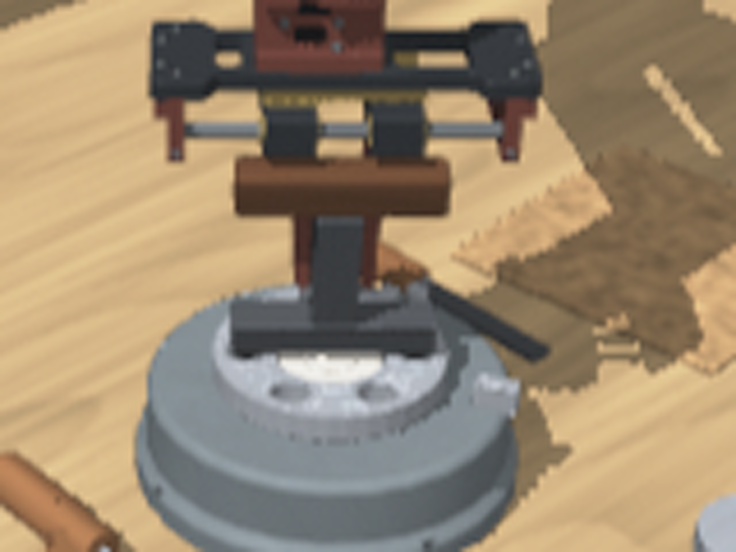

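```bash
python3 - <<'E'
from fit2 import *
W=[((-32,10,-50),(156,517)),((-32,10,50),(476,519)),((-50,10,-50),(168,491)),((-50,10,50),(471,491)),((-32,-10,-50),(161,568)),((-32,-10,50),(472,568))]
S=[((62,10,-50),(238,157)),((62,10,50),(451,159)),((38,-10,-50),(235,212)),((38,-10,50),(447,214)),((-50,-10,-50),(231,356)),((-50,-10,50),(436,356)),((-32,-10,-50),(231,329)),((-32,-10,50),(436,331))]
fit2('ci18.npy',W,2.1,[130,0],S,4.6,[240,140],[.5645,.0049,.1077])
E
```

```text
[ 0.576  -0.0064  0.1231 -0.7464  0.1575] yaw,tilt [-42.8   9. ]
[[0.1, 0.1], [1.3, -0.3], [0.3, -1.2], [-2.5, -0.6], [0.8, 0.9], [-0.3, 1.4], [-1.0, -1.3], [-0.7, -1.5], [-0.5, 1.4], [0.1, 1.1], [-0.1, -0.1], [-0.6, 0.1], [-0.0, -0.1], [0.0, -0.3]]
mid-tcp u,v,z 0.016079994404915948 -0.0005439642904644723 0.015433151493779274
tip rel ring -0.002047844072996622 0.0015581382257684386 -0.00809980195849086
```

```bash
python3 -m inch '[[0,0.001,0.001,0,0.0],[0,0,0,0,0.04],[0,0,0,0,0.05],[0,0,0,0,0.05],[0,0,0.01,0,0.05],[0,0,0.03,0,0.05],[0,0,0,0,0.05]]'
python3 - <<'E'
from fit import *
s=st()
im=r.snapshot('wrist'); save(im,'w19.png',None,1.4)
im=r.snapshot('scene'); save(im,'c19.png',(240,120,400,260),4.2)
E
```

```text
t: 17.9
tool_pos: [0.5289, 0.0353, 0.1056]
orientation: [-1.47, -0.647, 0.651]
force: [0.4, -0.3, -0.0]
gripper_width: 0.0498
t 17.9 tcp [0.5289 0.0353 0.1056] rv [-1.47  -0.647  0.651] F [ 0.4 -0.3 -0. ] M [ 0.05 -0.05  0.01] w 0.0498
```

View pics/w19.png

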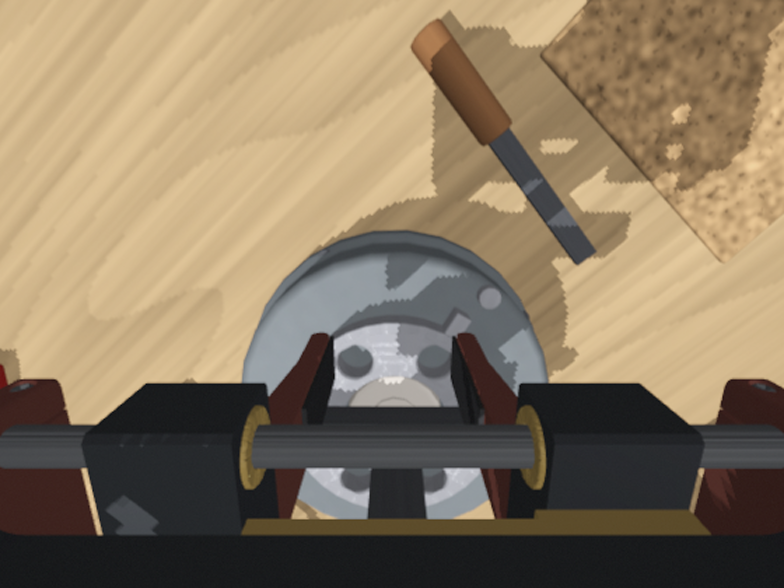

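View pics/c19.png

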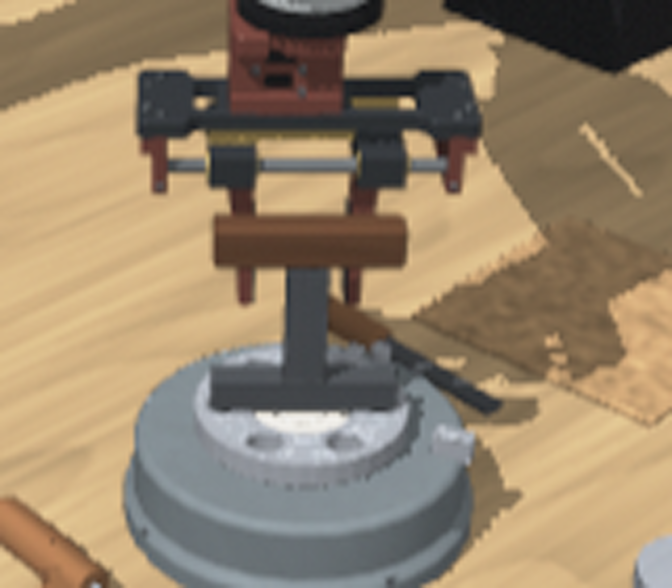

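```bash
python3 -m inch '[[0,-0.055,0,0,0.06],[0,-0.055,0,0,0.06],[0,0,-0.0275,0,0.06],[0,0,-0.0275,0,0.06],[0,0,0,10,0.06],[0,0,0,10,0.06],[0,0,0,10,0.06],[0,0,0,10,0.06],[0,0,0,10,0.06],[0,0,0,10,0.06]]' && python3 -m inch '[[0,0,0,10,0.06],[0,0,0,10,0.06],[0,0,0,10,0.06],[0,0,0,0,0.06],[0,0,0,0,0.06]]'
python3 - <<'E'
from fit import *
s=st(); print(np.round(s['q'],2)); d=s['tool_pos'][:2]-[.5693,-.0023]; print(d@[.737,-.676],d@[.676,.737])
Rt=R.from_rotvec(s['orientation']).as_matrix(); print('toolx yaw',np.degrees(np.arctan2(Rt[1,0],Rt[0,0])), Rt[:,1])
ci=r.camera_info('wrist');im=r.snapshot('wrist'); np.save('ci20.npy',ci,allow_pickle=True)
save(im,'w20.png',None,1.4); cv2.imwrite('pics/w20raw.png',cv2.cvtColor(im,cv2.COLOR_RGB2BGR))
im=r.snapshot('side'); save(im,'s20.png',(200,90,380,240),4.2)
E
```

```text
t: 19.25
tool_pos: [0.5729, -0.0039, 0.216]
orientation: [-1.564, 0.175, -0.177]
force: [0.3, -0.9, -0.2]
gripper_width: 0.0603
t: 19.88
tool_pos: [0.5723, -0.0035, 0.2159]
orientation: [-1.492, 0.578, -0.578]
force: [-0.4, 0.1, -0.1]
gripper_width: 0.0602
t 19.88 tcp [ 0.5723 -0.0035  0.2159] rv [-1.492  0.578 -0.578] F [-0.4  0.1 -0.1] M [ 0.    0.04 -0.  ] w 0.0602
[-0.13  0.33  1.58 -0.    1.24  0.61]
0.003043925494667776 0.0011785350231561889
toolx yaw -42.32668165083701 [ 2.85482095e-04 -1.30868469e-04 -9.99999951e-01]
```

View pics/w20.png

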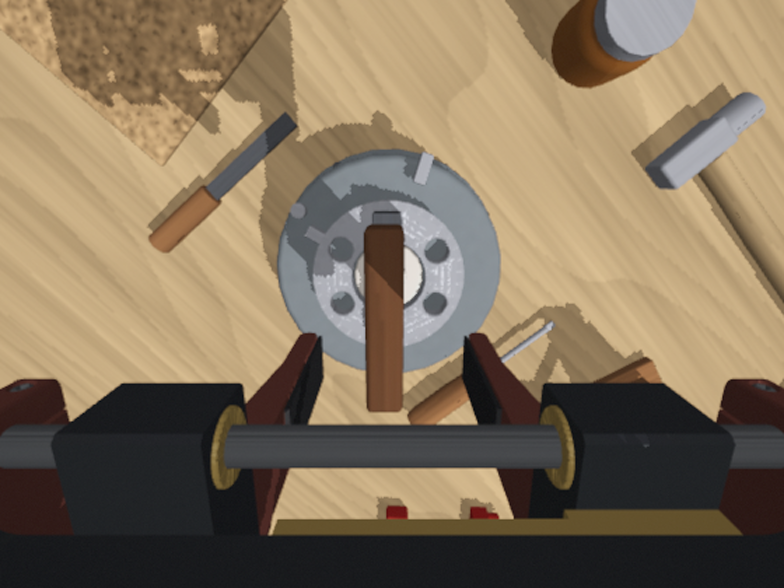

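View pics/s20.png

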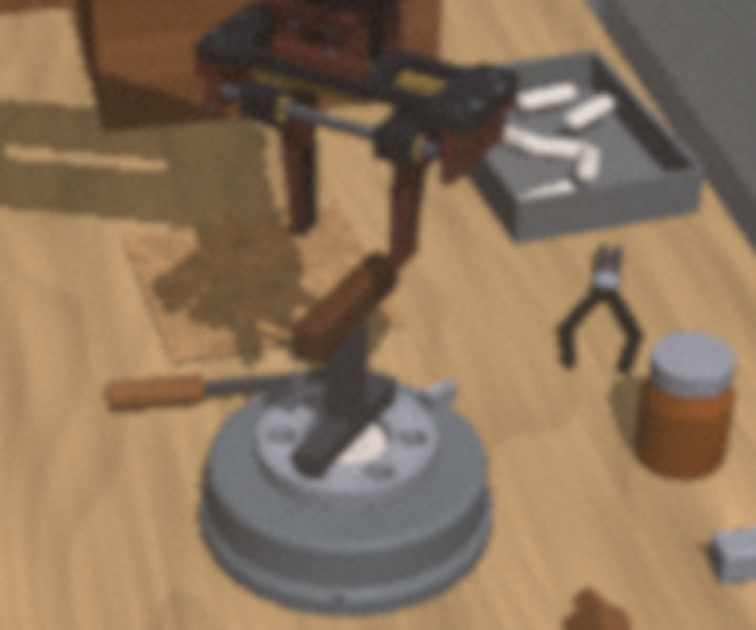

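```bash
python3 - <<'E'
from fit import *
ci=np.load('ci20.npy',allow_pickle=True).item()
H=np.array([(341,250),(437,251),(343,303),(435,303)])/1.4
P=np.array([onz(ci,h,.07) for h in H]);c=P.mean(0);print(c, np.linalg.norm(P-c,axis=1)); print(np.degrees(np.arctan2((P-c)[:,1],(P-c)[:,0])))
d=c[:2]-[.5723,-.0035];print('ring rel tcp u,v',d@[.737,-.676],d@[.676,.737])
for uv in ((384,226),(384,410)): print('handle end',onz(ci,np.array(uv)/1.4,.182))
for uv in ((424,168),(318,240),(297,210)): 
    q=onz(ci,np.array(uv)/1.4,.07)-c; print(np.degrees(np.arctan2(q[1],q[0])),np.linalg.norm(q[:2]))
im=cv2.cvtColor(cv2.imread('pics/w20raw.png'),cv2.COLOR_BGR2RGB); top(ci,im,c[:2],.07,.11,.0004,'ring20.png')
E
```

```text
[ 0.56951533 -0.00281359  0.07      ] [0.04210572 0.04181612 0.04178706 0.04169423]
[107.41494725 -13.04056209 167.58931798 -72.30248818]
ring rel tcp u,v -0.0025163113723834507 -0.0013765540623676413
handle end [0.6035167  0.03654753 0.182     ]
handle end [ 0.53656535 -0.03616079  0.182     ]
30.246719044823582 0.08462438326726097
109.33684194407586 0.06072089204881293
100.72890486562326 0.08492628706723117
```

View pics/ring20.png

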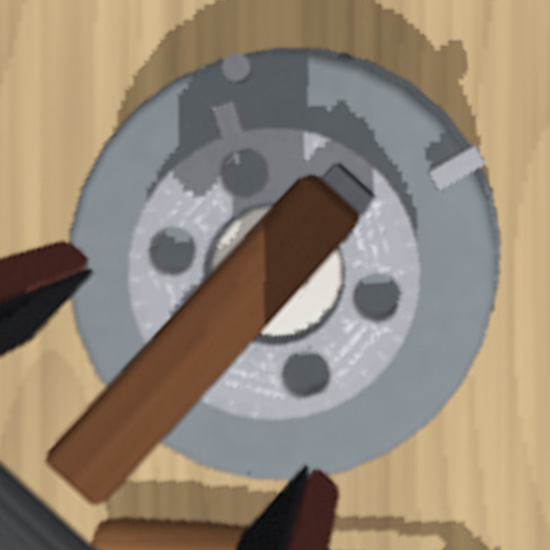

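```bash
python3 -m inch '[[-0.0027,0,-0.0014,0,0.06],[0,0.03,0,0,0.06],[0,0.036,0,0,0.06],[0,0,0,0,0.06],[0,0,0,0,0.0],[0,0,0,0,0.0],[0,0,0,0,0],[0,0,0,0,0]]'
python3 - <<'E'
from fit import *
s=st(); d=s['tool_pos'][:2]-[.5695,-.0028]; print(d@[.737,-.676],d@[.676,.737])
im=r.snapshot('scene'); save(im,'c21.png',(240,100,400,260),3.7)
im=r.snapshot('side'); save(im,'s21.png',(200,90,380,240),4.2)
E
```

```text
t: 20.98
tool_pos: [0.5694, -0.0024, 0.1505]
orientation: [-1.492, 0.579, -0.581]
force: [0.6, -0.3, -0.0]
gripper_width: 0.0235
t 20.98 tcp [ 0.5694 -0.0024  0.1505] rv [-1.492  0.579 -0.581] F [ 0.6 -0.3 -0. ] M [ 0.04  0.07 -0.01] w 0.0235
-0.00039057029684577016 0.0002140867656327297
```

View pics/c21.png

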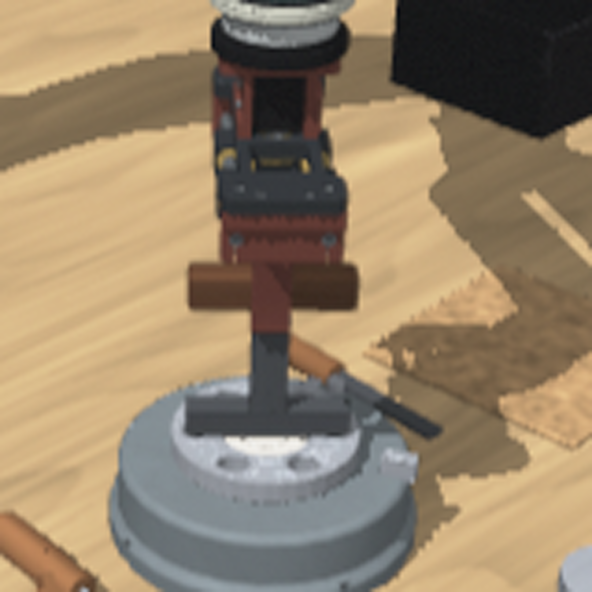

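View pics/s21.png

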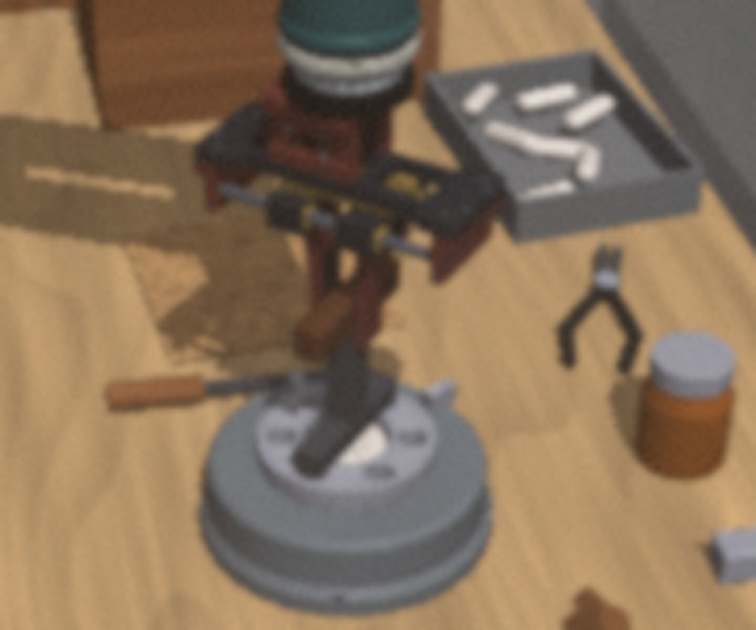

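```bash
python3 -m inch '[[0,0,0,0,0],[0,0,0,0,0],[0,0,0,0,0]]'
```

```text
t: 21.45
tool_pos: [0.5691, -0.0022, 0.1502]
orientation: [-1.492, 0.58, -0.58]
force: [-1.5, -0.1, 4.6]
gripper_width: 0.0201
```

```bash
python3 -m inch '[[0,0,0,4,0],[0,0,0,6,0],[0,0,0,7,0],[0,0,0,7,0],[0,0,0,7,0],[0,0,0,7,0],[0,0,0,7,0],[0,0,0,7,0],[0,0,0,6,0],[0,0,0,4,0]]' && python3 -m inch '[[0,0,0,0,0],[0,0,0,0,0]]'
python3 - <<'E'
from fit import *
s=st(); d=s['tool_pos'][:2]-[.5695,-.0028]; print(d)
Rt=R.from_rotvec(s['orientation']).as_matrix(); print('toolx yaw',np.degrees(np.arctan2(Rt[1,0],Rt[0,0])))
ci=r.camera_info('wrist');im=r.snapshot('wrist'); np.save('ci22.npy',ci,allow_pickle=True)
cv2.imwrite('pics/w22raw.png',cv2.cvtColor(im,cv2.COLOR_RGB2BGR)); save(im,'w22.png',None,1.4)
top(ci,im,(.5695,-.0028),.07,.11,.0004,'ring22.png')
im=r.snapshot('scene'); save(im,'c22.png',(240,100,400,260),3.7)
E
```

```text
t: 22.7
tool_pos: [0.5687, -0.0014, 0.1502]
orientation: [-1.077, 1.396, -1.393]
force: [-2.7, 3.9, 7.6]
gripper_width: 0.0199
t: 22.95
tool_pos: [0.5688, -0.0015, 0.1502]
orientation: [-1.078, 1.394, -1.392]
force: [-2.6, 3.8, 6.3]
gripper_width: 0.0199
t 22.95 tcp [ 0.5688 -0.0015  0.1502] rv [-1.078  1.394 -1.392] F [-2.6  3.8  6.3] M [0.79 0.39 0.04] w 0.0199
[-0.00074954  0.00134787]
toolx yaw -104.51107039711864
```

View pics/ring22.png

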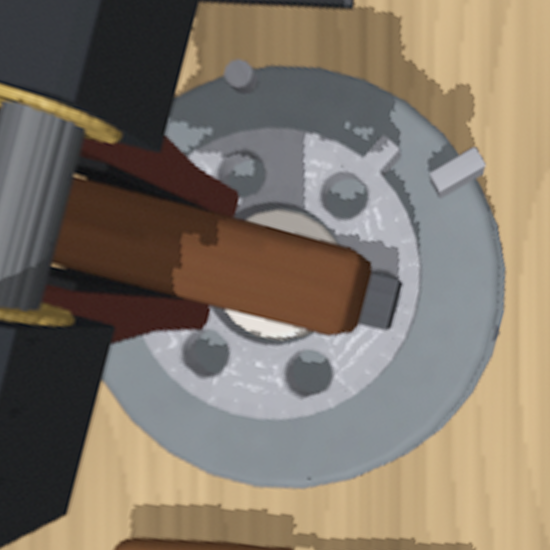

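View pics/c22.png

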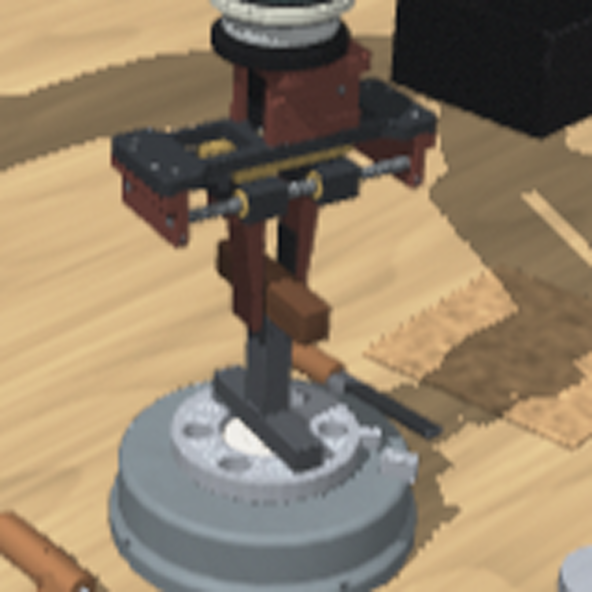

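```bash
python3 -m inch '[[0,0,0,5,0],[0,0,0,6,0],[0,0,0,5,0],[0,0,0,2.3,0],[0,0,0,0,0],[0,0,0,0,0]]'
python3 - <<'E'
from fit import *
s=st(); d=s['tool_pos'][:2]-[.5695,-.0028]; print(d)
ci=r.camera_info('wrist');im=r.snapshot('wrist'); 
cv2.imwrite('pics/w23raw.png',cv2.cvtColor(im,cv2.COLOR_RGB2BGR))
top(ci,im,(.5695,-.0028),.07,.11,.0004,'ring23.png')
im=r.snapshot('scene'); save(im,'c23.png',(240,100,400,260),3.7)
E
```

```text
t: 23.8
tool_pos: [0.5688, -0.0011, 0.1502]
orientation: [-0.881, 1.619, -1.615]
force: [-2.0, 5.5, 8.0]
gripper_width: 0.0202
t 23.8 tcp [ 0.5688 -0.0011  0.1502] rv [-0.881  1.619 -1.615] F [-2.   5.5  8. ] M [1.01 0.4  0.09] w 0.0202
[-0.00068752  0.00171039]
```

View pics/ring23.png

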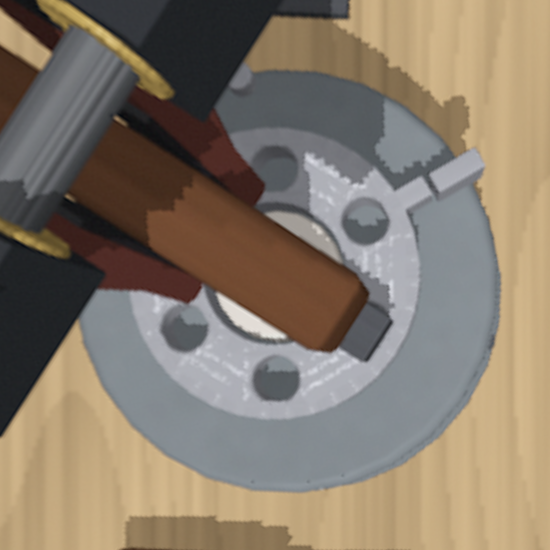

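View pics/c23.png

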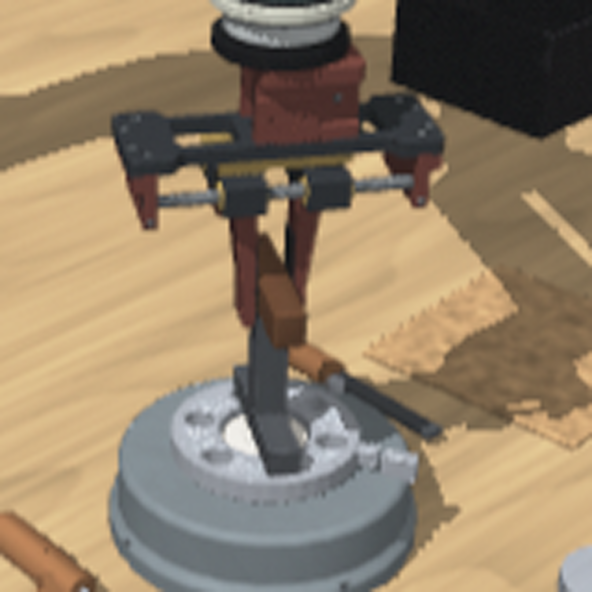

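```bash
python3 -m inch '[[0,0,0,0,0],[0,0,0,-2,0],[0,0,0,0,0],[0,-0.01,0,0,0],[0,-0.02,0,0,0],[0,-0.04,0,0,0],[0,0,0,0,0]]'
python3 - <<'E'
from fit import *
s=st(); Rt=R.from_rotvec(s['orientation']).as_matrix(); yaw=np.degrees(np.arctan2(Rt[1,0],Rt[0,0])); print('yaw',yaw, np.round(s['q'],2))
d=np.array([.5686,.2793,s['tool_pos'][2]])-s['tool_pos']; print('tool shift',np.round(Rt.T@d,4))
im=r.snapshot('side'); save(im,'s24.png',(200,60,400,240),3.9)
ci=r.camera_info('wrist');im=r.snapshot('wrist'); save(im,'w24.png',None,1.4)
top(ci,im,(.5695,-.0028),.07,.11,.0004,'ring24.png')
E
```

```text
t: 24.78
tool_pos: [0.5713, -0.0028, 0.2224]
orientation: [-0.9, 1.588, -1.595]
force: [0.4, -0.0, -4.5]
gripper_width: 0.0199
t 24.77 tcp [ 0.5713 -0.0028  0.2224] rv [-0.9    1.588 -1.595] F [ 0.4 -0.  -4.5] M [0.1  0.08 0.02] w 0.0199
yaw -120.80216749677655 [-0.13  0.31  1.58 -0.    1.24  1.98]
tool shift [-0.2409 -0.0003 -0.1467]
```

View pics/s24.png

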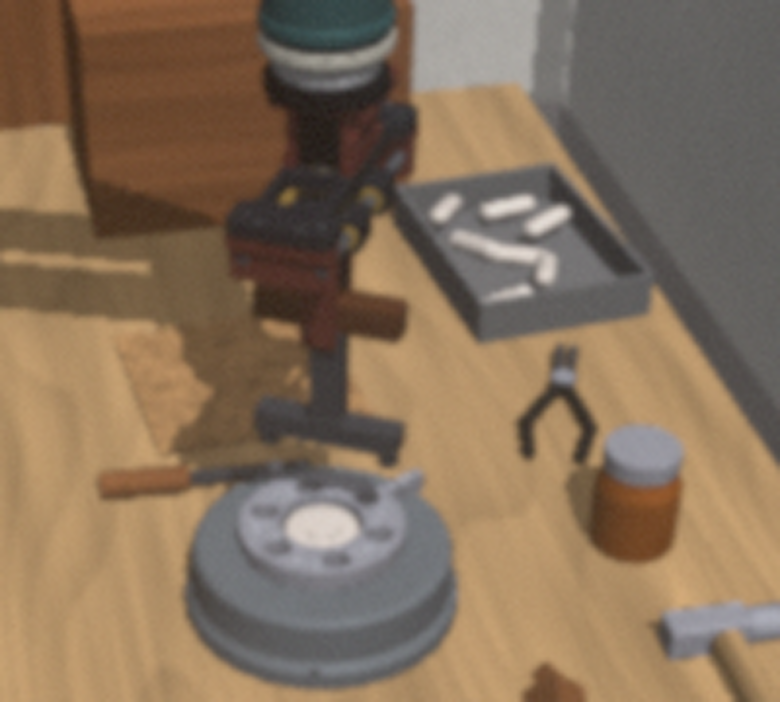

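View pics/ring24.png

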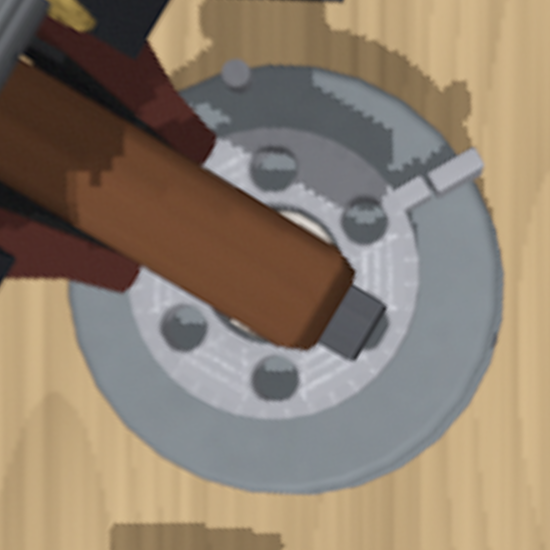

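```bash
python3 - <<'E'
from fit import *
a=r.camera_info('side');b=r.camera_info('scene')
for uv in ((225,119),(200+95/3.9,60+235/3.9)): print(onz(a,uv,0))
for uv in ((413,166),(520,206)): print(onz(b,uv,0))
# pad corners from scene0 (338,193?),(385,172),(432,190),(384,220)
for uv in ((384,172),(338,196),(430,192),(392,215)): print('pad',onz(b,uv,.006))
E
```

```text
[0.47607185 0.56539924 0.        ]
[0.47268441 0.55656447 0.        ]
[0.51637483 0.49039785 0.        ]
[0.83445743 0.51078716 0.        ]
pad [0.48694662 0.38669642 0.006     ]
pad [0.48600147 0.18800726 0.006     ]
pad [0.64065575 0.38846533 0.006     ]
pad [0.63925469 0.2205275  0.006     ]
```

```bash
python3 -m inch '[[-0.05,0,-0.03,0,0],[-0.05,0,-0.03,0,0],[-0.05,0,-0.03,0,0],[-0.05,0,-0.03,0,0],[-0.041,0,-0.0267,0,0],[0,0,0,0,0],[0,0,0,0,0]]'
python3 - <<'E'
from fit import *
s=st()
im=r.snapshot('side'); save(im,'s25.png',(180,20,400,220),3.6)
im=r.snapshot('scene'); save(im,'c25.png',(280,40,480,240),3.6)
for cam in ('side','scene'):
    ci=r.camera_info(cam)
    for x in r.spot_point(cam,'pad')[:2]: print(cam,x['confidence'],onz(ci,x['xy'],0))
E
```

```text
t: 25.75
tool_pos: [0.5651, 0.2791, 0.2177]
orientation: [-0.91, 1.594, -1.594]
force: [0.1, -0.3, -3.7]
gripper_width: 0.0197
t 25.75 tcp [0.5651 0.2791 0.2177] rv [-0.91   1.594 -1.594] F [ 0.1 -0.3 -3.7] M [ 0.09  0.1  -0.02] w 0.0197
side 0.68 [0.56038699 0.27534892 0.        ]
```

View pics/s25.png

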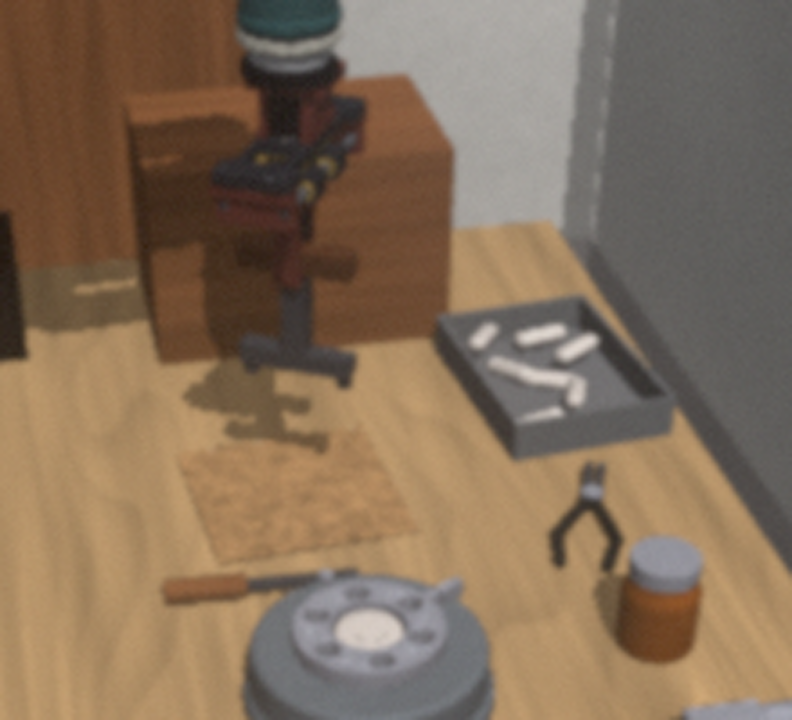

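View pics/c25.png

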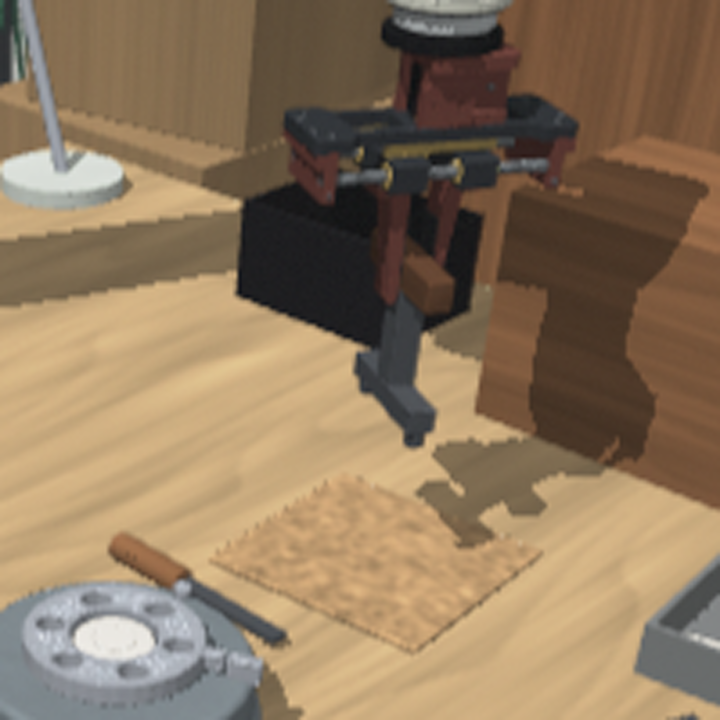

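```bash
python3 - <<'E'
from fit import *
a=r.camera_info('side');b=r.camera_info('scene')
P=[onz(b,np.array(q)/3.6+[280,40],.006) for q in ((342,474),(213,557),(413,652),(543,551))];print(np.round(P,3),np.mean(P,0))
P=[onz(a,np.array(q)/3.6+[180,20],.006) for q in ((182,452),(362,432),(418,527),(222,562))];print(np.round(P,3),np.mean(P,0))
s=st()
E
python3 -m inch '[[0,0.04,0,0,0],[0,0.04,0,0,0],[0,0.025,0,0,0],[0,0.008,0,0,0],[0,0,0,0,0],[0,0,0,0,0]]'
```

```text
[[0.468 0.369 0.006]
 [0.484 0.195 0.006]
 [0.66  0.203 0.006]
 [0.645 0.385 0.006]] [0.56433539 0.28821262 0.006     ]
[[0.473 0.37  0.006]
 [0.644 0.371 0.006]
 [0.66  0.206 0.006]
 [0.484 0.188 0.006]] [0.56528264 0.28369789 0.006     ]
t 25.95 tcp [0.5663 0.2784 0.2194] rv [-0.905  1.595 -1.595] F [ 0.8  0.9 -4.4] M [0.08 0.11 0.  ] w 0.0197
t: 26.7
tool_pos: [0.5676, 0.28, 0.1083]
orientation: [-0.902, 1.592, -1.593]
force: [0.6, 0.7, -3.9]
gripper_width: 0.0201
```

```bash
python3 -m inch '[[0,0.003,0,0,0],[0,0.003,0,0,0],[0,0.002,0,0,0],[0,0.0015,0,0,0],[0,0,0,0,0]]' && python3 -m inch '[[0,0.001,0,0,0],[0,0.001,0,0,0],[0,0,0,0,0]]'
python3 - <<'E'
from fit import *
s=st()
im=r.snapshot('side'); save(im,'s26.png',(180,60,360,220),4)
im=r.snapshot('scene'); save(im,'c26.png',(310,80,470,230),4)
E
```

```text
t: 27.32
tool_pos: [0.5665, 0.28, 0.0985]
orientation: [-0.904, 1.593, -1.593]
force: [-3.0, -0.8, 4.8]
gripper_width: 0.0199
t: 27.7
tool_pos: [0.5666, 0.2802, 0.0984]
orientation: [-0.904, 1.592, -1.593]
force: [-7.2, -1.1, 18.0]
gripper_width: 0.0199
t 27.7 tcp [0.5666 0.2802 0.0984] rv [-0.904  1.592 -1.593] F [-7.2 -1.1 18. ] M [-0.51  1.33 -0.12] w 0.0199
```

View pics/s26.png

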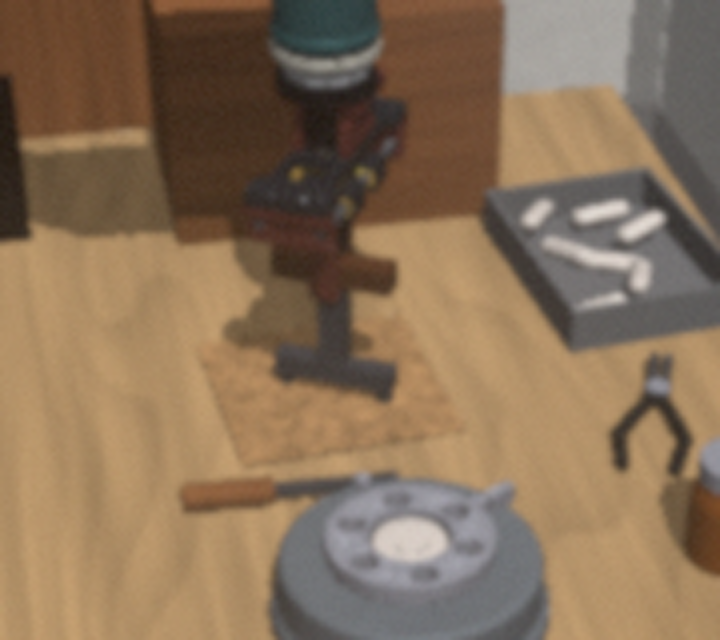

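View pics/c26.png

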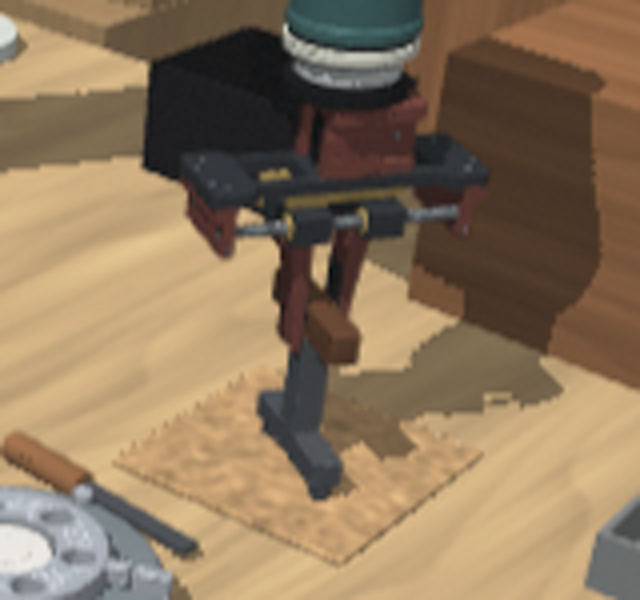

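```bash
python3 -m inch '[[0,-0.001,0,0,0],[0,-0.0008,0,0,0],[0,0,0,0,0],[0,0,0,0,0]]'
```

```text
t: 28.3
tool_pos: [0.5669, 0.2801, 0.0984]
orientation: [-0.904, 1.593, -1.593]
force: [-3.4, -0.0, 8.8]
gripper_width: 0.0198
```

```bash
python3 -m inch '[[0,-0.001,0,0,0],[0,0,0,0,0],[0,0,0,0,0]]' && python3 -m inch '[[0,0,0,0,0.024],[0,0,0,0,0.03],[0,0,0,0,0.045],[0,0,0,0,0.045],[0,0,0,0,0.045]]'
python3 - <<'E'
from fit import *
s=st()
im=r.snapshot('side'); save(im,'s27.png',(180,60,360,220),4)
im=r.snapshot('scene'); save(im,'c27.png',(310,80,470,230),4)
E
```

```text
t: 28.68
tool_pos: [0.5669, 0.2801, 0.0985]
orientation: [-0.904, 1.593, -1.593]
force: [-1.1, 0.2, 3.9]
gripper_width: 0.0199
t: 29.3
tool_pos: [0.5664, 0.2797, 0.0981]
orientation: [-0.905, 1.593, -1.593]
force: [0.5, -0.2, -0.1]
gripper_width: 0.0449
t 29.3 tcp [0.5664 0.2797 0.0981] rv [-0.905  1.593 -1.593] F [ 0.5 -0.2 -0.1] M [0.04 0.08 0.04] w 0.0449
```

View pics/s27.png

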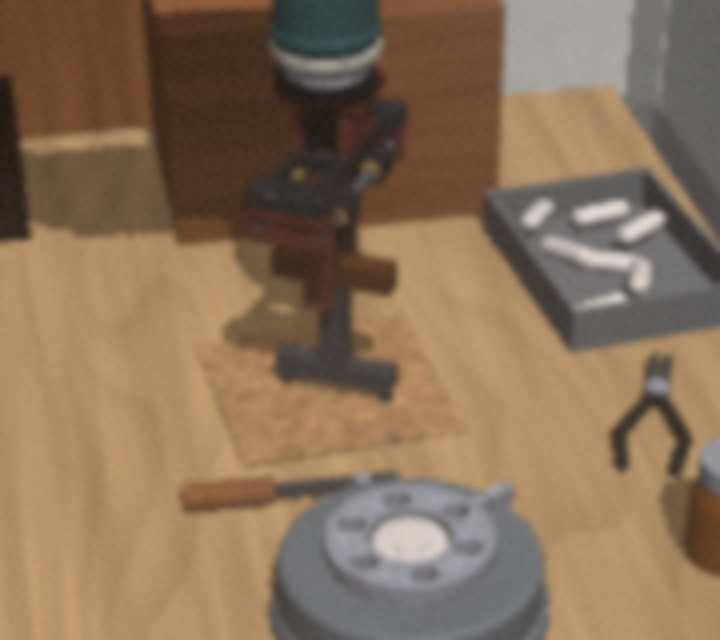

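View pics/c27.png

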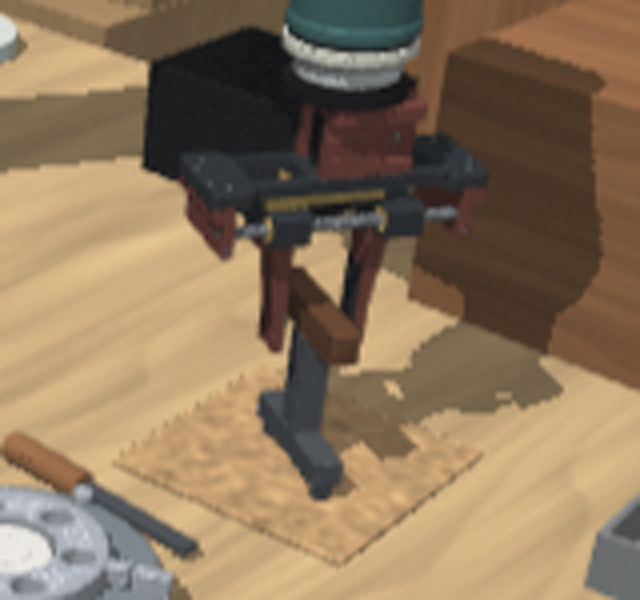

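Standing free on the pad with the fingers open; I lift the hand straight up and check everything.

```bash
python3 -m inch '[[0,-0.02,0,0,0.05],[0,-0.04,0,0,0.05],[0,-0.05,0,0,0.05],[0,-0.04,0,0,0.05],[0,0,0,0,0.05],[0,0,0,0,0.05]]'
python3 - <<'E'
from fit import *
s=st()
im=r.snapshot('side'); save(im,'s28.png',(180,40,380,260),2.7)
im=r.snapshot('scene'); save(im,'c28.png',(200,80,470,300),2.9)
for cam in ('side','scene'):
    ci=r.camera_info(cam)
    for l,z in (('spanner_mid',.068),('pad',0),('file',0),('screwdriver',0)):
        for x in r.spot_point(cam,l)[:4]:
            print(cam,l,round(x['confidence'],2),np.round(onz(ci,x['xy'],z),3))
E
```

```text
t: 30.15
tool_pos: [0.5659, 0.2796, 0.2475]
orientation: [-0.906, 1.594, -1.593]
force: [0.3, 0.1, -0.9]
gripper_width: 0.05
t 30.15 tcp [0.5659 0.2796 0.2475] rv [-0.906  1.594 -1.593] F [ 0.3  0.1 -0.9] M [ 0.08  0.06 -0.01] w 0.05
side spanner_mid 0.83 [ 0.438 -0.513  0.068]
side spanner_mid 0.8 [0.569 0.276 0.068]
side spanner_mid 0.68 [ 0.388 -0.336  0.068]
side pad 0.71 [0.562 0.288 0.   ]
side file 0.48 [0.504 0.164 0.   ]
side screwdriver 0.57 [ 0.558 -0.143  0.   ]
scene spanner_mid 0.81 [ 0.506 -0.48   0.068]
scene spanner_mid 0.56 [ 0.457 -0.32   0.068]
scene file 0.43 [0.502 0.377 0.   ]
scene screwdriver 0.97 [ 0.567 -0.151  0.   ]
```

View pics/s28.png

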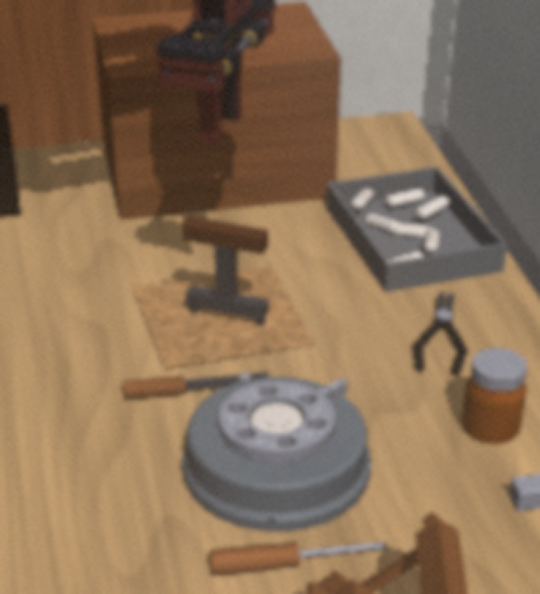

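View pics/c28.png

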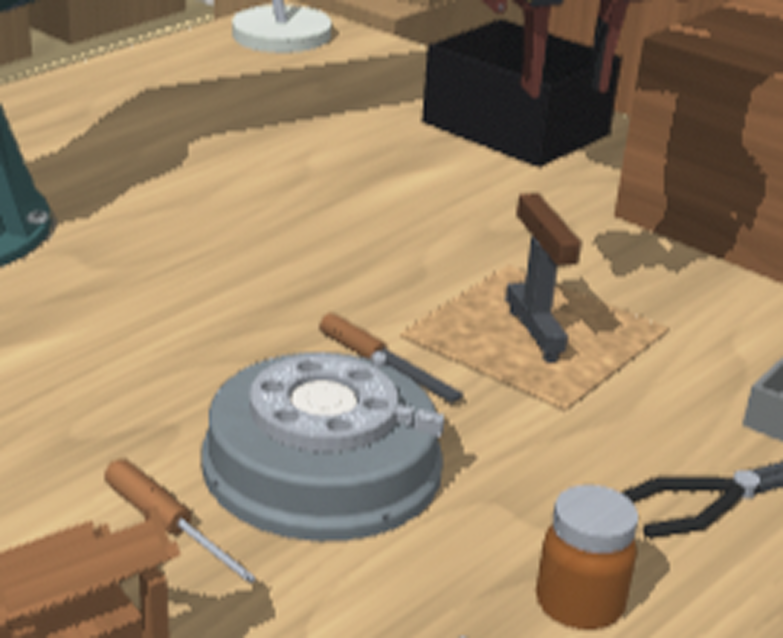

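The spanner stands free in the middle of the pad, the tab lines up with the bar, the file and screwdriver haven't moved, and the hand is clear of everything.

```bash
python3 - <<'E'
from rig import r
print(r.hand_in())
E
```

```text
the job is handed in; nothing more can be done
None
```

The job is handed in at about 30 s of the 72 s allowed. The hand-in reports no verdict, so what follows rests on my own checks.

**What I did**
- I gripped the dark steel spanner by its shank on the rest. The hand can only point down, so the spanner stayed at 45° and had to be brought upright while held.
- Rotating it against the rest's lip did not work, because the pins simply lifted over it. Pressing the head against the holder's side wall brought it to about 33°.
- With the pin tips in two opposite ring holes, the first push slid them out. The second, deeper try brought it to about 9°. I then let go, and it settled upright in the ring.
- I took hold of it again by the handle, turned the ring about 77° clockwise, lifted the spanner out and stood it on the cork pad.

**What the last checks showed**
- **Ring:** the holes lie at 30.3 to 30.5° and the bar at about 30.2°. That is within 1°, against a tolerance of 5.7°, and it did not change when I lifted the spanner out.
- **Spanner:** it stands free on the pad, its middle at about (0.569, 0.276), roughly 10 mm from the pad's centre at about (0.565, 0.286).
- **Hand:** it is well clear and reads nearly zero force.
- **File and screwdriver:** they look unmoved in both final pictures, and the networks place the screwdriver within about 10 mm of its start.

**What disagreed or went less well**
- In the last scene picture the network gave a wrong position for the file, with low confidence (0.43), and did not find the spanner on the pad. The side camera found both.
- While setting the spanner down I pressed on the pad with about 20 N before easing off and opening the fingers.

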